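# Find the heavy side of a loaded cylinder on rollers and lay it in the marking cradle

### The job

The plain grey cylinder standing on the bench has a lead weight hidden off-centre. Lay it along the roller stand, let go of it and let it turn by itself until its heavy side has come to rest at the bottom (if it does not stir at all, give it a part turn and let go again); then pick it up again without turning it about its length, lay it centred in the cork-lined V rests of the wooden marking cradle with the heavy side still straight down, and let go. Set it down gently both times (no dropping, no tipping over), and leave the other things on the bench where they are.

Things in the scene. Friction and masses are not known exactly. Their poses are not given: they have to be found in the camera images.
- tube_center (a point): Centre (half-way up) of the loose loaded cylinder: plain mid-grey plastic, 46 mm diameter, 130 mm long, steel band near each end, black disc on top with a slot across it (unrelated to the heavy side), about 0.38 kg. Stands upright on the bench at the start. Its z axis runs along its length; its x axis points to the hidden heavy side: heavy side down means x points down. Centre of mass about 9 mm off the centre line.
- rollers_mid (a point): Where the cylinder's centre lies when it rests centred on the roller stand, 92 mm above the bench. x (level) is the direction along which the cylinder has to lie, either way round. Let go there, it swings about its length and comes to rest heavy side down within about 3 s. Laid within some 10 degrees of heavy side straight up it can stay balanced and not stir: then turn it a little and let go again.
- rollers: Fixed roller stand, origin under its middle: aluminium base 150 mm (x) by 90 mm (y), 12 mm thick; two free-turning 6 mm steel axles along x at y +-22 mm, 57 mm above the bench, each with a black wheel (36 mm diameter, 12 mm wide) at x +-45 mm; brackets up to 69 mm high at x +-58 mm. Between the wheels 78 mm are open for fingers, down to the axles.
- cradle_mid (a point): Where the cylinder's centre lies when it rests centred in the marking cradle, 70 mm above the bench. x (level) is the direction along which the cylinder has to lie, either way round. The cork grips: a cylinder does not turn by itself there.
- cradle: Fixed wooden marking cradle, origin under its middle: plywood base 130 mm (x) by 76 mm (y), 12 mm thick, with two cork-lined 90 degree V rests, 16 mm thick, up to 64 mm high, at x +-45 mm. Open between them for fingers, down to the base.
- magnifier: bystander: round magnifying glass lying flat, lens 86 mm across, origin under the lens; a black 85 mm handle points along its -x axis; 18 mm high
- pen: bystander: black pen 140 mm long (x), 10 mm thick, origin under its middle
- beaker: bystander: glass beaker, 68 mm wide, 85 mm high, origin under its middle
- weight: bystander: brass weight with a knob, 42 mm wide, 58 mm high, origin under its middle
- short_cylinder: bystander: short wooden cylinder standing upright, 40 mm diameter, 60 mm high, origin under its middle
- tape: bystander: cardboard ring lying flat, 84 mm wide, 22 mm high, origin under its middle
- jar: bystander: white plastic jar with black cap, 60 mm wide, 75 mm high, origin under its middle

How it is judged (in metres and radians):
On the way:
1. the cylinder lies along the roller stand, let go, and has come to rest there with its heavy side down (within 14 degrees) (x of tube_center in the frame of rollers_mid between -0.018 and 0.018 m and y of tube_center in the frame of rollers_mid between -0.006 and 0.006 m and z of tube_center in the frame of rollers_mid between -0.006 and 0.006 m and angle between the z axis of tube_center and the x axis of rollers_mid, either way round below 0.1 rad and angle between tube_center's own x axis and vertical above 2.89659 rad and contact force between tube and the fingers below 0.05 N and contact force between tube and the arm below 0.05 N and angular speed of tube below 0.25 rad/s), for 0.4 s.
At the end, for the whole second after the job is handed in: The cylinder lies at rest in both V rests of the cradle, let go: its centre within 18 mm of the cradle's middle lengthwise, 6 mm sideways and 6 mm in height, its length within 0.1 rad of the cradle's, and its heavy side within 0.35 rad (20 degrees) of straight down (x of tube_center in the frame of cradle_mid between -0.018 and 0.018 m and y of tube_center in the frame of cradle_mid between -0.006 and 0.006 m and z of tube_center in the frame of cradle_mid between -0.006 and 0.006 m and angle between the z axis of tube_center and the x axis of cradle_mid, either way round below 0.1 rad and angle between tube_center's own x axis and vertical above 2.79159 rad and contact force between tube and the fingers below 0.05 N and contact force between tube and the arm below 0.05 N and angular speed of tube below 0.1 rad/s and linear speed of tube below 0.02 m/s); the robot touches nothing.
It fails at once if the cylinder is dropped, tipped over or flung: it moves faster than 0.45 m/s while out of the fingers (a fall of about 10 mm) (contact force between tube and the fingers below 0.05 N and linear speed of tube above 0.45 m/s).
It fails at once if a bystander is moved by more than 30 mm (distance of any of magnifier, pen, beaker, weight, short_cylinder, tape, jar from where it was at the start of the episode above 0.03 m).
It also fails if it takes over 58 s, if anything falls off the work surface, if the arm or the gripper's body presses on something with over 40 N, if the wrist force passes 120 N, or if a joint passes its speed limit or range.

### The arm

A 6-joint arm with a two-finger parallel gripper is mounted at the origin on the work surface. World frame = base frame: x ahead of the robot, y to its left, z up, the work surface at z = 0. Lengths are in m, angles in degrees, forces in N, time in s.
With the tool pointing down it reaches from about 0.3 to 0.75 m from the base axis. Payload 8.5 kg.
Tool frame: the origin (TCP) lies midway between the tips of the shut fingers; the grasp point (between the pads) lies 19 mm behind it (env.hold_point_z is the distance from the TCP to the grasp point, in m); z points along the fingers, y is the line along which they close (so a half turn about z gives the same grasp; the last joint's range is limited). The gripper opens to 85 mm and grips with 20 to 120 N. Pads are 22 mm wide; open, the fingers measure 114 mm over their backs; the gripper's body (76 mm by 85 mm) begins 54 mm behind the grasp point. The pads swing forward as they close: fully open they stand 13 mm farther back than shut.
Start: joints at [-78.684, 21.807, 74.336, -0, 83.858, -12.336], TCP at [0.221, -0.504, 0.231] pointing down, gripper open.
Joint ranges: [-178.18, 178.18], [-50.72, 133.34], [12.68, 142.11], [-81.47, 261.47], [9.98, 163.14], [-165.26, 165.26]. Speed limits (degrees/s): [136.94, 136.94, 180, 180, 180, 180].

### API

Orientations are given as a 3x3 rotation matrix whose columns are the frame's x, y, z axes.
In Python, from rig import observe, get_image, camera_info, env gives the robot as it stands.
- The arm moves only by the tool drive_tool, never from a script. Its arguments are lists of equal length, an entry for each row: "offset": the shift along the tool's x, y, z in units of 40 mm (1.0 is 40 mm), a list of three; "turn": the turn, a rotation vector about the tool's x, y, z in units of 6 degrees (1.0 is 6 degrees), a list of three; "hand": the opening, from 0 (shut) to 1 (fully open). A call has exactly 10 rows; each row shifts and turns the commanded pose from where the row before left it, along the tool's axes as they then stand; what a row does not reach is not made up. A row lasts 1/8 s, in which the tool goes at most 62.5 mm and 10.7 degrees, less where a joint would pass 70% of its speed; a pose out of reach is approached as far as the arm can. A call is refused whole if a number of a shift passes 1 or a number of a turn 1, either way. A call with a gripper value outside its range is refused whole. The fingers move at their own pace and stop on an object; "newtons" is the grip in N (left out, the last holds). Time passes only in rows, so rows that do not move let the fingers close, or fill a call up. It gives the time, the measured TCP pose, the force, the opening and the grip force at its end, in the units of the state.
- observe(): the state, without advancing time (a new reading comes with each control period).
- get_image(name): name is "side" or "top" or "wrist"; returns the picture (420x560x3 uint8, blue, green, red); there is no depth.
- camera_info(name): a dict with "fx", "fy", "cx", "cy" (pixels), "k1" (the pictures are not rectified: a ray, as slopes to the right and down, at radius r is drawn at 1 + k1 r^2 times it, then the intrinsics apply), "world_to_cam" (4x4, takes a point from world to camera coordinates). Camera axes: x right, y down, z forward; pixel columns grow to the right and rows downward; lengths in m; the calibration is good to about 2 mm. A picture is of the moment at which its call begins: read the wrist's pose just before it. camera_info takes no time and is no camera call; for the wrist camera it gives the pose at the moment of the call.
- env.close_job(): hands the job in; it is judged then, once.
The state is a dict: "time_s": time; "q": joint angles; "qvel": joint speeds; "joint_efforts": joint torques, N m; "position": TCP position; "tool_rot": TCP orientation; "ft_force": force on the tool from outside, world axes, zero at the start; "wrist_torque": the same for the moment, N m; "grip_width": finger opening in m; "gripper_force": force on a finger pad.
Only numpy, scipy, OpenCV 4.12 (cv2) and the standard library are available. Lean on these libraries where they do the work, as an engineer would, in place of code of your own. Each camera call takes 0.05 s, during which the arm holds its last target. There are 200 camera calls.

## Working session

There is one attempt and no reset: what is moved stays moved. The work goes in short steps, Python scripts to look and compute and a tool call to move; the robot and the scene stay as the last step left them, time stands still between calls to the robot, and variables do not carry over. Pictures are saved under pics/ and viewed, at most 10 in all, crops included, and the job is handed in when it is done.

Besides the shell and the picture viewer there is one more tool, called after "Emit:" in YAML: its name, and indented under it one key for each argument. drive_tool: Moves the arm, as the interface text tells. Its arguments: {"type":"object","properties":{"offset":{"type":"array"},"turn":{"type":"array"},"hand":{"type":"array"},"newtons":{"type":"number"}},"required":["offset","turn","hand"]}

```bash
mkdir -p pics; ls
python3 - <<'E'
from rig import observe,get_image,camera_info,env
import cv2,numpy as np
for n in ("top","side"):
    im=get_image(n); cv2.imwrite(f"pics/{n}0.png",im)
    c=camera_info(n); print(n,{k:(np.round(v,3).tolist()) for k,v in c.items()})
c=camera_info("wrist");print({k:(np.round(v,3).tolist()) for k,v in c.items()})
print(env.hold_point_z,observe())
E
```

```text
pics
top {'fx': 391.288, 'fy': 391.288, 'cx': 273.114, 'cy': 212.593, 'k1': -0.026, 'world_to_cam': [[0.023, -0.999, -0.027, -0.049], [-0.995, -0.021, -0.094, 0.589], [0.094, 0.029, -0.995, 0.979], [0.0, 0.0, 0.0, 1.0]]}
side {'fx': 528.189, 'fy': 528.189, 'cx': 277.476, 'cy': 208.029, 'k1': -0.17, 'world_to_cam': [[0.81, -0.586, 0.016, -0.494], [-0.44, -0.625, -0.645, 0.257], [0.388, 0.515, -0.764, 1.512], [0.0, 0.0, 0.0, 1.0]]}
{'fx': 305.107, 'fy': 305.107, 'cx': 281.287, 'cy': 213.078, 'k1': -0.054, 'world_to_cam': [[0.401, -0.916, -0.001, -0.55], [-0.866, -0.379, 0.326, -0.042], [-0.298, -0.13, -0.946, 0.381], [0.0, 0.0, 0.0, 1.0]]}
0.0187 {'time_s': 0.1, 'q': array([-7.86829904e+01,  2.18375777e+01,  7.43794796e+01,  1.64189152e-03,
        8.38585093e+01, -1.23350755e+01]), 'qvel': array([ 0.02501386, -0.13928395, -0.10434871, -0.02003821, -0.05657642,
        0.0366544 ]), 'joint_efforts': array([ 5.04367403e-03, -4.49220085e+01, -2.31657529e+01, -1.09415453e-04,
        3.66282533e-03,  9.55194537e-06]), 'position': array([ 0.22060817, -0.5035304 ,  0.23077481]), 'tool_rot': array([[ 9.15999684e-01,  4.01178919e-01, -2.30876485e-04],
       [ 4.01178866e-01, -9.15998816e-01,  1.29883274e-03],
       [ 3.09581728e-04, -1.28235315e-03, -9.99999130e-01]]), 'ft_force': array([-0.15260008,  0.09153539,  0.78227529]), 'wrist_torque': array([-0.01725492, -0.02156664, -0.03018604]), 'gripper_force': 0.0, 'grip_width': 0.08580203570038494}
```

View pics/top0.png

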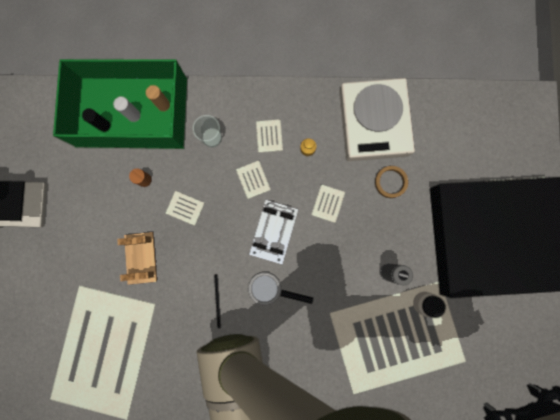

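View pics/side0.png

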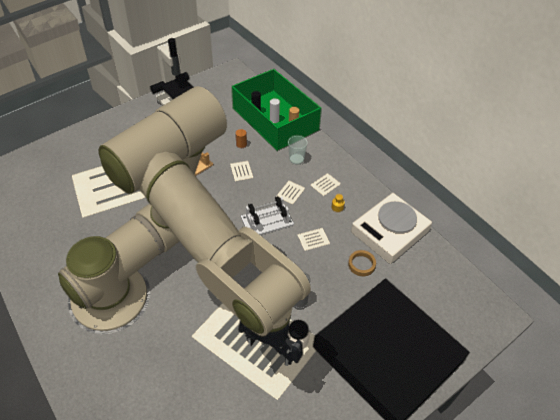

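```bash
cat > h.py <<'E'
import numpy as np,cv2
from rig import observe,get_image,camera_info,env
def ray(c,u,v):
    K=np.array([[c["fx"],0,c["cx"]],[0,c["fy"],c["cy"]],[0,0,1]])
    # r in k1 = undistorted slope radius
    p=cv2.undistortPoints(np.array([[[u,v]]],float),K,np.array([c["k1"],0,0,0,0]))[0,0]
    T=np.array(c["world_to_cam"]);R=T[:3,:3];t=T[:3,3]
    return -R.T@t, R.T@np.array([p[0],p[1],1])
def onz(c,u,v,z):
    o,d=ray(c,u,v);return o+d*(z-o[2])/d[2]
def px(c,P):
    T=np.array(c["world_to_cam"]);q=T[:3,:3]@P+T[:3,3];s=q[:2]/q[2];s=s*(1+c["k1"]*(s@s))
    return s*c["fx"]+[c["cx"],c["cy"]]
E
python3 - <<'E'
from h import *
c=camera_info("top")
for n,u,v,z in [("tube",402,274,.13),("jar",432,306,.075),("roll",274,231,.05),("cradle",138,258,.05),("mag",264,287,.01),("maghandle",312,299,.01),("pen0",217,275,.01),("pen1",219,326,.01),("blackbox",434,185,.03),("box2",446,296,.03),("short",140,177,.05)]:
    print(n,onz(c,u,v,z).round(3))
im=cv2.imread("pics/top0.png")
a=cv2.resize(im[190:300,230:320],None,fx=4.4,fy=4.4,interpolation=cv2.INTER_CUBIC)
b=cv2.resize(im[215:325,95:185],None,fx=4.4,fy=4.4,interpolation=cv2.INTER_CUBIC)
cv2.imwrite("pics/crop.png",np.hstack([a,b]))
cv2.imwrite("pics/w0.png",get_image("wrist"))
E
```

```text
tube [ 0.447 -0.333  0.13 ]
jar [ 0.37  -0.421  0.075]
roll [ 0.542 -0.04   0.05 ]
cradle [0.466 0.301 0.05 ]
mag [ 0.399 -0.016  0.01 ]
maghandle [ 0.372 -0.14   0.01 ]
pen0 [0.426 0.106 0.01 ]
pen1 [0.297 0.097 0.01 ]
blackbox [ 0.669 -0.447  0.03 ]
box2 [ 0.389 -0.473  0.03 ]
short [0.672 0.308 0.05 ]
```

View pics/crop.png

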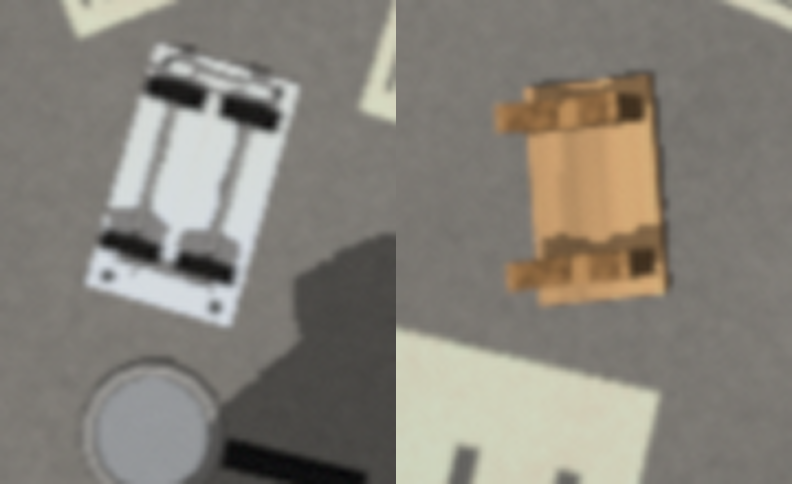

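View pics/w0.png

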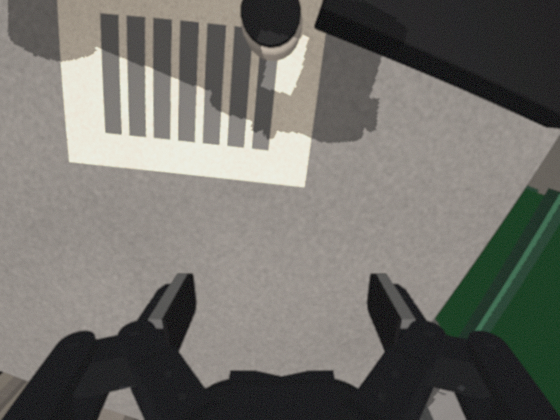

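Run:
```python
from h import *
c=camera_info("top")
def P(l,ox,oy,z,sx=0): return np.array([onz(c,(u-sx+.5)/4.4-.5+ox,(v+.5)/4.4-.5+oy,z) for u,v in l])
b=P([(152,42),(300,85),(232,326),(87,286)],230,190,.012); print("roll base",b.round(3).tolist(),b.mean(0))
d=b[0]+b[1]-b[2]-b[3];print(np.degrees(np.arctan2(d[1],d[0])),np.linalg.norm(d)/2,np.linalg.norm(b[0]+b[3]-b[1]-b[2])/2)
w=P([(176,93),(250,112),(129,246),(206,266)],230,190,.07);print("wheels",w.mean(0));d=w[0]+w[1]-w[2]-w[3];print(np.degrees(np.arctan2(d[1],d[0])),np.linalg.norm(d)/2)
b=P([(524,88),(652,72),(665,294),(542,304)],95,215,.012,396); print("cr base",b.round(3).tolist(),b.mean(0))
d=b[0]+b[1]-b[2]-b[3];print(np.degrees(np.arctan2(d[1],d[0])),np.linalg.norm(d)/2,np.linalg.norm(b[0]+b[3]-b[1]-b[2])/2)
print(px(c,np.array([.447,-.333,0])))
# tube: top black disc and the body mask
im=cv2.imread("pics/top0.png"); cv2.imwrite("pics/tube.png",cv2.resize(im[240:340,370:480],None,fx=5,fy=5,interpolation=cv2.INTER_CUBIC))
```

```text
roll base [[0.626, -0.011, 0.012], [0.602, -0.099, 0.012], [0.46, -0.062, 0.012], [0.481, 0.024, 0.012]] [ 0.54228368 -0.0370797   0.012     ]
-14.001349239476472 0.14850822678515346 0.09001321162236374
wheels [ 0.54240756 -0.03718907  0.07      ]
-15.172377469231057 0.08919430763633805
cr base [[0.525, 0.357, 0.012], [0.536, 0.28, 0.012], [0.406, 0.265, 0.012], [0.398, 0.339, 0.012]] [0.46610864 0.31033191 0.012     ]
7.207582872003857 0.1300731855550195 0.07593928396852817
[386.7903581 270.8873397]
```

View pics/tube.png

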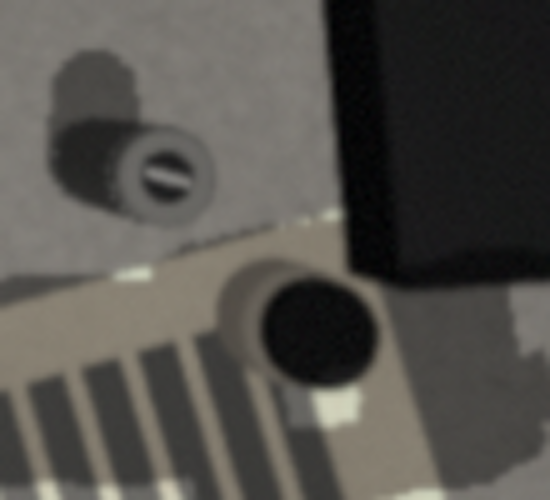

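```bash
cat >> h.py <<'E'
from scipy.spatial.transform import Rotation as Ro
import json
Z=np.array([0,0,1.]); HP=0.0187
def az(a): a=np.radians(a);return np.array([np.cos(a),np.sin(a),0])
def pose(azx,tilt,yawless=None):
    """tool down with x at azimuth azx, then turned by tilt deg about tool y"""
    x=az(azx);z=-Z;R=np.c_[x,np.cross(z,x),z]
    return R@Ro.from_euler('y',tilt,degrees=True).as_matrix()
def plan(H,R,n,hand,start=None,pad=True):
    """rows taking the hold point straight to H while turning to R"""
    if start is None:
        o=observe();p,R0=o["position"],o["tool_rot"]
    else: p,R0=start
    p=p.copy();h0=p-R0[:,2]*HP;rv=Ro.from_matrix(R0.T@R).as_rotvec()
    off=[];tu=[];Rc=R0.copy()
    for i in range(n):
        Rt=R0@Ro.from_rotvec(rv*(i+1)/n).as_matrix();pt=h0+(H-h0)*(i+1)/n+Rt[:,2]*HP
        o=np.round(Rc.T@(pt-p)/.04,2);t=np.round(np.degrees(Ro.from_matrix(Rc.T@Rt).as_rotvec())/6,2)
        p=p+Rc@o*.04;Rc=Rc@Ro.from_rotvec(np.radians(t*6)).as_matrix()
        off.append(o.tolist());tu.append(t.tolist())
    k=-n%10 if pad else 0;off+=[[0,0,0]]*k;tu+=[[0,0,0]]*k
    for i in range(0,len(off),10): print(json.dumps({"offset":off[i:i+10],"turn":tu[i:i+10],"hand":[hand]*10}))
    print("max",np.abs(off).max(),np.abs(tu).max(),"end err mm",((p-Rc[:,2]*HP-H)*1000).round(1))
    return p,Rc
def st():
    o=observe();print("t",o["time_s"],"hold",(o["position"]-o["tool_rot"][:,2]*HP).round(4),"q",o["q"].round(0),"w",round(o["grip_width"],4),"F",round(o["gripper_force"],1),o["ft_force"].round(1))
    return o
E
python3 - <<'E'
from h import *
print(onz(camera_info("top"),403.2,275,.13))
R=pose(60,-70);print(R.round(2))
tube=np.array([.444,-.336,.066])
s=plan(tube-R[:,2]*.14+[0,0,.12],R,20,1)
E
```

```text
[ 0.44477158 -0.33604904  0.13      ]
[[ 0.17  0.87 -0.47]
 [ 0.3  -0.5  -0.81]
 [-0.94  0.   -0.34]]
{"offset": [[0.44, -0.17, 0.02], [0.45, -0.15, -0.01], [0.46, -0.14, -0.05], [0.45, -0.13, -0.07], [0.45, -0.11, -0.11], [0.45, -0.1, -0.13], [0.44, -0.08, -0.17], [0.43, -0.06, -0.19], [0.43, -0.05, -0.23], [0.41, -0.03, -0.25]], "turn": [[-0.19, -0.56, -0.26], [-0.18, -0.57, -0.27], [-0.19, -0.56, -0.26], [-0.18, -0.56, -0.26], [-0.19, -0.56, -0.27], [-0.18, -0.57, -0.26], [-0.19, -0.56, -0.27], [-0.18, -0.56, -0.26], [-0.19, -0.57, -0.26], [-0.18, -0.56, -0.27]], "hand": [1, 1, 1, 1, 1, 1, 1, 1, 1, 1]}
{"offset": [[0.39, -0.01, -0.27], [0.38, -0.0, -0.3], [0.36, 0.02, -0.33], [0.34, 0.04, -0.34], [0.32, 0.05, -0.37], [0.3, 0.07, -0.38], [0.26, 0.09, -0.4], [0.25, 0.1, -0.42], [0.21, 0.12, -0.43], [0.19, 0.13, -0.44]], "turn": [[-0.19, -0.56, -0.26], [-0.18, -0.56, -0.26], [-0.19, -0.57, -0.27], [-0.18, -0.56, -0.26], [-0.19, -0.56, -0.26], [-0.18, -0.57, -0.27], [-0.19, -0.56, -0.26], [-0.18, -0.56, -0.26], [-0.19, -0.56, -0.27], [-0.18, -0.57, -0.26]], "hand": [1, 1, 1, 1, 1, 1, 1, 1, 1, 1]}
max 0.46 0.57 end err mm [-0.1 -0.1 -0. ]
```

Emit:
drive_tool:
  offset:
    - [0.44, -0.17, 0.02]
    - [0.45, -0.15, -0.01]
    - [0.46, -0.14, -0.05]
    - [0.45, -0.13, -0.07]
    - [0.45, -0.11, -0.11]
    - [0.45, -0.1, -0.13]
    - [0.44, -0.08, -0.17]
    - [0.43, -0.06, -0.19]
    - [0.43, -0.05, -0.23]
    - [0.41, -0.03, -0.25]
  turn:
    - [-0.19, -0.56, -0.26]
    - [-0.18, -0.57, -0.27]
    - [-0.19, -0.56, -0.26]
    - [-0.18, -0.56, -0.26]
    - [-0.19, -0.56, -0.27]
    - [-0.18, -0.57, -0.26]
    - [-0.19, -0.56, -0.27]
    - [-0.18, -0.56, -0.26]
    - [-0.19, -0.57, -0.26]
    - [-0.18, -0.56, -0.27]
  hand: [1, 1, 1, 1, 1, 1, 1, 1, 1, 1]
  newtons: 40

```text
time_s: 1.4
position: [0.3589, -0.3706, 0.2268]
tool_rot: [[0.647, 0.665, -0.373], [0.503, -0.74, -0.446], [-0.573, 0.101, -0.814]]
ft_force: [0.3, -0.2, -0.4]
grip_width: 0.0854
gripper_force: 0.0
```

Run:
```python
from h import *
st()
```

```text
t 1.4 hold [ 0.3659 -0.3623  0.242 ] q [-42.  22.  84. -37.  76.  17.] w 0.0854 F 0.0 [ 0.3 -0.2 -0.4]
```

Emit:
drive_tool:
  offset:
    - [0.39, -0.01, -0.27]
    - [0.38, 0, -0.3]
    - [0.36, 0.02, -0.33]
    - [0.34, 0.04, -0.34]
    - [0.32, 0.05, -0.37]
    - [0.3, 0.07, -0.38]
    - [0.26, 0.09, -0.4]
    - [0.25, 0.1, -0.42]
    - [0.21, 0.12, -0.43]
    - [0.19, 0.13, -0.44]
  turn:
    - [-0.19, -0.56, -0.26]
    - [-0.18, -0.56, -0.26]
    - [-0.19, -0.57, -0.27]
    - [-0.18, -0.56, -0.26]
    - [-0.19, -0.56, -0.26]
    - [-0.18, -0.57, -0.27]
    - [-0.19, -0.56, -0.26]
    - [-0.18, -0.56, -0.26]
    - [-0.19, -0.56, -0.27]
    - [-0.18, -0.57, -0.26]
  hand: [1, 1, 1, 1, 1, 1, 1, 1, 1, 1]

```text
time_s: 2.65
position: [0.5015, -0.237, 0.2275]
tool_rot: [[0.169, 0.866, -0.47], [0.294, -0.499, -0.815], [-0.941, -0.0, -0.339]]
ft_force: [-0.6, -0.3, -0.2]
grip_width: 0.0856
gripper_force: 0.0
```

Run:
```python
from h import *
o=st();print(o["tool_rot"].round(2))
im=get_image("wrist");cv2.imwrite("pics/w1.png",im)
print(px(camera_info("wrist"),np.array([.4447,-.336,.13])),px(camera_info("wrist"),np.array([.4447,-.336,0])))
```

```text
t 2.65 hold [ 0.5103 -0.2218  0.2338] q [-13.  38.  76. -65.  96.  28.] w 0.0856 F 0.0 [-0.6 -0.3 -0.2]
[[ 0.17  0.87 -0.47]
 [ 0.29 -0.5  -0.81]
 [-0.94 -0.   -0.34]]
[280.41065115 144.79113631] [280.85753868   9.03169175]
```

View pics/w1.png

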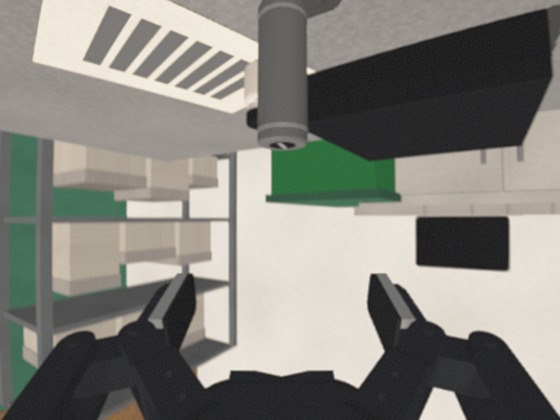

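Run:
```python
from h import *
c=camera_info("wrist");cx=np.array(c["world_to_cam"])[0,:3];print(cx.round(2))
R=pose(60,-70)
tube=np.array([.4447,-.336,.066])+cx*.0012;print(tube)
s=plan(tube-R[:,2]*.14,R,4,1,pad=False)
s=plan(tube,R,6,1,start=s,pad=False)
```

```text
[ 0.87 -0.5  -0.  ]
[ 0.4457415  -0.33659605  0.06599632]
{"offset": [[0.69, 0.01, 0.26], [0.7, 0.01, 0.27], [0.69, 0.01, 0.26], [0.7, 0.01, 0.26]], "turn": [[0.01, 0.01, 0.01], [0.0, 0.02, 0.01], [0.01, 0.01, 0.01], [0.0, 0.01, 0.01]], "hand": [1, 1, 1, 1, 1, 1, 1, 1, 1, 1]}
max 0.7 0.02 end err mm [ 0.1  0.2 -0.1]
{"offset": [[-0.0, -0.0, 0.58], [-0.0, -0.0, 0.59], [-0.0, -0.0, 0.58], [-0.0, -0.0, 0.59], [-0.0, -0.0, 0.58], [-0.0, -0.0, 0.58]], "turn": [[0.0, 0.0, 0.0], [0.0, 0.0, 0.0], [0.0, 0.0, 0.0], [0.0, 0.0, 0.0], [0.0, 0.0, 0.0], [0.0, 0.0, 0.0]], "hand": [1, 1, 1, 1, 1, 1, 1, 1, 1, 1]}
max 0.59 0.0 end err mm [ 0.1  0.2 -0.1]
```

Emit:
drive_tool:
  offset:
    - [0.69, 0.01, 0.26]
    - [0.7, 0.01, 0.27]
    - [0.69, 0.01, 0.26]
    - [0.7, 0.01, 0.26]
    - [0, 0, 0.58]
    - [0, 0, 0.59]
    - [0, 0, 0.58]
    - [0, 0, 0.59]
    - [0, 0, 0.58]
    - [0, 0, 0.58]
  turn:
    - [0.01, 0.01, 0.01]
    - [0, 0.02, 0.01]
    - [0.01, 0.01, 0.01]
    - [0, 0.01, 0.01]
    - [0, 0, 0]
    - [0, 0, 0]
    - [0, 0, 0]
    - [0, 0, 0]
    - [0, 0, 0]
    - [0, 0, 0]
  hand: [1, 1, 1, 1, 1, 1, 1, 1, 1, 1]

```text
time_s: 3.95
position: [0.4353, -0.3542, 0.06]
tool_rot: [[0.178, 0.864, -0.471], [0.297, -0.504, -0.811], [-0.938, 0.004, -0.346]]
ft_force: [0.3, -0.1, -0.1]
grip_width: 0.085
gripper_force: 0.0
```

Run:
```python
from h import *
o=st();print(o["tool_rot"].round(2))
a=get_image("wrist");b=get_image("top")
cv2.imwrite("pics/w2.png",np.hstack([cv2.resize(a,(480,360)),cv2.resize(b[220:340,350:456],(318,360))]))
```

```text
t 3.95 hold [ 0.4441 -0.3391  0.0665] q [-26.  49.  89. -74.  77.  48.] w 0.085 F 0.0 [ 0.3 -0.1 -0.1]
[[ 0.18  0.86 -0.47]
 [ 0.3  -0.5  -0.81]
 [-0.94  0.   -0.35]]
```

View pics/w2.png

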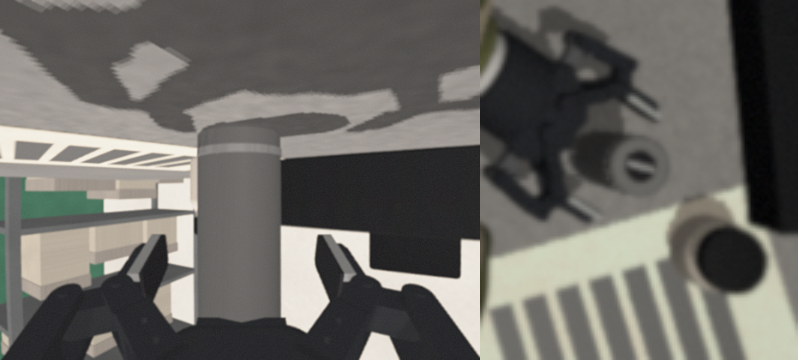

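Tube is centred between the fingers (col 239; finger inner edges 160 and 323). Close.

Emit:
drive_tool:
  offset:
    - [0, 0, 0]
    - [0, 0, 0]
    - [0, 0, 0]
    - [0, 0, 0]
    - [0, 0, 0]
    - [0, 0, 0]
    - [0, 0, 0]
    - [0, 0, 0]
    - [0, 0, 0]
    - [0, 0, 0]
  turn:
    - [0, 0, 0]
    - [0, 0, 0]
    - [0, 0, 0]
    - [0, 0, 0]
    - [0, 0, 0]
    - [0, 0, 0]
    - [0, 0, 0]
    - [0, 0, 0]
    - [0, 0, 0]
    - [0, 0, 0]
  hand: [0.8, 0.7, 0.6, 0.5, 0.4, 0.3, 0.2, 0, 0, 0]
  newtons: 40

```text
time_s: 5.3
position: [0.4359, -0.3531, 0.0608]
tool_rot: [[0.177, 0.864, -0.471], [0.296, -0.503, -0.812], [-0.938, 0.004, -0.345]]
ft_force: [-1.4, 4.7, 5.1]
grip_width: 0.045
gripper_force: 41.3
```

Run:
```python
from h import *
o=st()
roll=np.array([.542,-.037,.093])
for a in (-14.5,165.5):
    # lift then go while turning
    R=o["tool_rot"]
    h=o["position"]-R[:,2]*HP
    s=plan(h+[0.0,0.0,.12],R,5,0,pad=False)
    R2=pose(a,20); 
    s=plan(roll+[0,0,.09],R2,25,0,start=s)
```

```text
t 5.3 hold [ 0.4447 -0.3379  0.0673] q [-26.  49.  89. -74.  78.  47.] w 0.045 F 41.3 [-1.4  4.7  5.1]
{"offset": [[-0.56, 0.0, -0.21], [-0.57, 0.0, -0.2], [-0.56, 0.01, -0.21], [-0.56, -0.0, -0.21], [-0.57, 0.0, -0.21]], "turn": [[0.0, 0.0, 0.0], [0.0, 0.0, 0.0], [0.0, 0.0, 0.0], [0.0, 0.0, 0.0], [0.0, 0.0, 0.0]], "hand": [0, 0, 0, 0, 0, 0, 0, 0, 0, 0]}
max 0.57 0.0 end err mm [-0.   0.1  0.2]
{"offset": [[0.14, -0.08, -0.29], [0.14, -0.09, -0.28], [0.16, -0.1, -0.27], [0.17, -0.12, -0.27], [0.17, -0.13, -0.25], [0.18, -0.15, -0.24], [0.18, -0.15, -0.23], [0.19, -0.18, -0.22], [0.19, -0.18, -0.2], [0.2, -0.2, -0.19]], "turn": [[0.23, 0.5, 0.49], [0.23, 0.51, 0.49], [0.23, 0.5, 0.49], [0.23, 0.51, 0.49], [0.23, 0.5, 0.5], [0.23, 0.51, 0.49], [0.23, 0.5, 0.49], [0.23, 0.51, 0.49], [0.23, 0.5, 0.49], [0.23, 0.51, 0.49]], "hand": [0, 0, 0, 0, 0, 0, 0, 0, 0, 0]}
{"offset": [[0.19, -0.21, -0.18], [0.19, -0.23, -0.16], [0.19, -0.24, -0.15], [0.18, -0.24, -0.14], [0.18, -0.26, -0.12], [0.17, -0.27, -0.11], [0.16, -0.28, -0.09], [0.15, -0.29, -0.08], [0.14, -0.3, -0.07], [0.13, -0.3, -0.06]]
[... 1664 characters left out ...]
.07]], "turn": [[-0.32, 0.41, -0.69], [-0.32, 0.4, -0.69], [-0.32, 0.41, -0.69], [-0.32, 0.41, -0.69], [-0.32, 0.41, -0.69], [-0.32, 0.41, -0.69], [-0.32, 0.4, -0.69], [-0.32, 0.41, -0.69], [-0.32, 0.41, -0.69], [-0.32, 0.41, -0.69]], "hand": [0, 0, 0, 0, 0, 0, 0, 0, 0, 0]}
{"offset": [[0.1, 0.31, -0.07], [0.09, 0.32, -0.04], [0.07, 0.33, -0.04], [0.04, 0.32, -0.03], [0.03, 0.34, -0.01], [0, 0, 0], [0, 0, 0], [0, 0, 0], [0, 0, 0], [0, 0, 0]], "turn": [[-0.32, 0.41, -0.7], [-0.31, 0.4, -0.69], [-0.32, 0.41, -0.69], [-0.32, 0.41, -0.69], [-0.32, 0.41, -0.69], [0, 0, 0], [0, 0, 0], [0, 0, 0], [0, 0, 0], [0, 0, 0]], "hand": [0, 0, 0, 0, 0, 0, 0, 0, 0, 0]}
max 0.34 0.7 end err mm [-0.   0.2  0.1]
```

Emit:
drive_tool:
  offset:
    - [-0.56, 0, -0.21]
    - [-0.57, 0, -0.2]
    - [-0.56, 0.01, -0.21]
    - [-0.56, 0, -0.21]
    - [-0.57, 0, -0.21]
    - [0.14, -0.08, -0.29]
    - [0.14, -0.09, -0.28]
    - [0.16, -0.1, -0.27]
    - [0.17, -0.12, -0.27]
    - [0.17, -0.13, -0.25]
  turn:
    - [0, 0, 0]
    - [0, 0, 0]
    - [0, 0, 0]
    - [0, 0, 0]
    - [0, 0, 0]
    - [0.23, 0.5, 0.49]
    - [0.23, 0.51, 0.49]
    - [0.23, 0.5, 0.49]
    - [0.23, 0.51, 0.49]
    - [0.23, 0.5, 0.5]
  hand: [0, 0, 0, 0, 0, 0, 0, 0, 0, 0]

```text
time_s: 6.55
position: [0.4556, -0.2895, 0.1741]
tool_rot: [[0.512, 0.716, -0.475], [0.341, -0.677, -0.653], [-0.789, 0.172, -0.59]]
ft_force: [-0.5, 1.1, -4.3]
grip_width: 0.0448
gripper_force: 41.3
```

Emit:
drive_tool:
  offset:
    - [0.18, -0.15, -0.24]
    - [0.18, -0.15, -0.23]
    - [0.19, -0.18, -0.22]
    - [0.19, -0.18, -0.2]
    - [0.2, -0.2, -0.19]
    - [0.19, -0.21, -0.18]
    - [0.19, -0.23, -0.16]
    - [0.19, -0.24, -0.15]
    - [0.18, -0.24, -0.14]
    - [0.18, -0.26, -0.12]
  turn:
    - [0.23, 0.51, 0.49]
    - [0.23, 0.5, 0.49]
    - [0.23, 0.51, 0.49]
    - [0.23, 0.5, 0.49]
    - [0.23, 0.51, 0.49]
    - [0.23, 0.5, 0.49]
    - [0.23, 0.51, 0.49]
    - [0.23, 0.5, 0.49]
    - [0.22, 0.51, 0.5]
    - [0.23, 0.5, 0.49]
  hand: [0, 0, 0, 0, 0, 0, 0, 0, 0, 0]

```text
time_s: 7.8
position: [0.4997, -0.1631, 0.1662]
tool_rot: [[0.954, 0.235, -0.188], [0.17, -0.936, -0.307], [-0.248, 0.261, -0.933]]
ft_force: [0.2, 0.1, -4.2]
grip_width: 0.0449
gripper_force: 41.3
```

Emit:
drive_tool:
  offset:
    - [0.17, -0.27, -0.11]
    - [0.16, -0.28, -0.09]
    - [0.15, -0.29, -0.08]
    - [0.14, -0.3, -0.07]
    - [0.13, -0.3, -0.06]
    - [0.12, -0.31, -0.04]
    - [0.1, -0.32, -0.03]
    - [0.09, -0.32, -0.02]
    - [0.08, -0.32, -0.01]
    - [0.05, -0.33, 0.01]
  turn:
    - [0.23, 0.51, 0.49]
    - [0.23, 0.5, 0.49]
    - [0.23, 0.51, 0.49]
    - [0.23, 0.5, 0.49]
    - [0.23, 0.5, 0.49]
    - [0.23, 0.51, 0.5]
    - [0.23, 0.5, 0.49]
    - [0.23, 0.51, 0.49]
    - [0.23, 0.5, 0.49]
    - [0.23, 0.51, 0.49]
  hand: [0, 0, 0, 0, 0, 0, 0, 0, 0, 0]

```text
time_s: 9.05
position: [0.5478, -0.0384, 0.1642]
tool_rot: [[0.909, -0.252, 0.332], [-0.237, -0.968, -0.085], [0.342, -0.002, -0.94]]
ft_force: [0.1, 0.4, -5.0]
grip_width: 0.0448
gripper_force: 41.3
```

Run:
```python
from h import *
o=st();print(o["tool_rot"].round(3))
a=get_image("wrist");b=get_image("side")
cv2.imwrite("pics/w3.png",np.hstack([cv2.resize(a,(480,360)),cv2.resize(b[140:260,220:326],(318,360))]))
```

```text
t 9.05 hold [ 0.5415 -0.0368  0.1817] q [-17.  18.  95.   1.  46.  87.] w 0.0448 F 41.3 [ 0.1  0.4 -5. ]
[[ 0.909 -0.252  0.332]
 [-0.237 -0.968 -0.085]
 [ 0.342 -0.002 -0.94 ]]
```

View pics/w3.png

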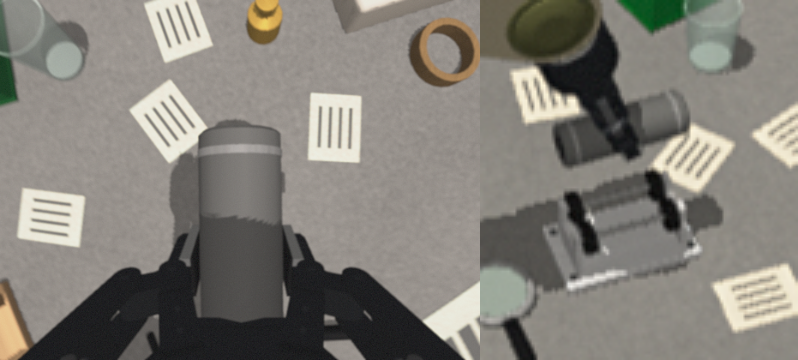

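Run:
```python
from h import *
print(px(camera_info("side"),np.array([.542,-.037,.057])))
R=pose(-14.5,20)
s=plan(np.array([.5405,-.037,.0945]),R,10,0)
```

```text
[267.14069263 209.63115665]
{"offset": [[-0.07, 0.0, 0.2], [-0.08, 0.0, 0.21], [-0.07, 0.01, 0.2], [-0.08, -0.0, 0.21], [-0.07, -0.0, 0.2], [-0.07, 0.0, 0.21], [-0.08, 0.0, 0.2], [-0.07, 0.01, 0.2], [-0.08, -0.0, 0.21], [-0.07, -0.0, 0.2]], "turn": [[-0.0, 0.0, 0.0], [-0.0, 0.0, 0.0], [-0.0, 0.01, 0.0], [-0.0, -0.0, 0.0], [-0.0, 0.0, 0.0], [-0.01, 0.0, 0.0], [0.0, 0.0, 0.0], [0.0, 0.01, 0.0], [0.0, -0.0, 0.0], [0.0, 0.0, 0.0]], "hand": [0, 0, 0, 0, 0, 0, 0, 0, 0, 0]}
max 0.21 0.01 end err mm [ 0.  -0.1  0.1]
```

Side view confirms the roller position to about 1 px.

Emit:
drive_tool:
  offset:
    - [-0.07, 0, 0.2]
    - [-0.08, 0, 0.21]
    - [-0.07, 0.01, 0.2]
    - [-0.08, 0, 0.21]
    - [-0.07, 0, 0.2]
    - [-0.07, 0, 0.21]
    - [-0.08, 0, 0.2]
    - [-0.07, 0.01, 0.2]
    - [-0.08, 0, 0.21]
    - [-0.07, 0, 0.2]
  turn:
    - [0, 0, 0]
    - [0, 0, 0]
    - [0, 0.01, 0]
    - [0, 0, 0]
    - [0, 0, 0]
    - [-0.01, 0, 0]
    - [0, 0, 0]
    - [0, 0.01, 0]
    - [0, 0, 0]
    - [0, 0, 0]
  hand: [0, 0, 0, 0, 0, 0, 0, 0, 0, 0]

```text
time_s: 10.4
position: [0.5481, -0.0395, 0.0777]
tool_rot: [[0.909, -0.25, 0.333], [-0.235, -0.968, -0.087], [0.344, 0.0, -0.939]]
ft_force: [-0.2, -0.2, -3.9]
grip_width: 0.0453
gripper_force: 41.4
```

Emit:
drive_tool:
  offset:
    - [-0.01, 0, 0.02]
    - [-0.01, 0, 0.02]
    - [-0.01, 0, 0.02]
    - [0, 0, 0]
    - [0, 0, 0]
    - [0, 0, 0]
    - [0, 0, 0]
    - [0, 0, 0]
    - [0, 0, 0]
    - [0, 0, 0]
  turn:
    - [0, 0, 0]
    - [0, 0, 0]
    - [0, 0, 0]
    - [0, 0, 0]
    - [0, 0, 0]
    - [0, 0, 0]
    - [0, 0, 0]
    - [0, 0, 0]
    - [0, 0, 0]
    - [0, 0, 0]
  hand: [0, 0, 0, 0, 0, 0, 0, 0, 0, 0]

```text
time_s: 11.65
position: [0.5478, -0.0394, 0.0756]
tool_rot: [[0.909, -0.25, 0.333], [-0.235, -0.968, -0.087], [0.344, 0.0, -0.939]]
ft_force: [-0.9, 0.6, -4.1]
grip_width: 0.0447
gripper_force: 41.5
```

Run:
```python
from h import *
o=st();print(o["tool_rot"].round(3))
```

```text
t 11.65 hold [ 0.5416 -0.0378  0.0931] q [-17.  26. 102.   1.  32.  87.] w 0.0447 F 41.5 [-0.9  0.6 -4.1]
[[ 0.909 -0.25   0.333]
 [-0.235 -0.968 -0.087]
 [ 0.344  0.    -0.939]]
```

Emit:
drive_tool:
  offset:
    - [-0.01, 0, 0.02]
    - [0, 0, 0]
    - [0, 0, 0]
    - [0, 0, 0]
    - [0, 0, 0]
    - [0, 0, 0]
    - [0, 0, 0]
    - [0, 0, 0]
    - [0, 0, 0]
    - [0, 0, 0]
  turn:
    - [0, 0, 0]
    - [0, 0, 0]
    - [0, 0, 0]
    - [0, 0, 0]
    - [0, 0, 0]
    - [0, 0, 0]
    - [0, 0, 0]
    - [0, 0, 0]
    - [0, 0, 0]
    - [0, 0, 0]
  hand: [0, 0, 0, 0.55, 0.6, 0.7, 0.8, 0.9, 0.9, 0.9]

```text
time_s: 12.9
position: [0.5477, -0.0394, 0.0747]
tool_rot: [[0.909, -0.25, 0.333], [-0.235, -0.968, -0.087], [0.344, 0.0, -0.939]]
ft_force: [-0.8, -0.7, 0.1]
grip_width: 0.0767
gripper_force: 0.0
```

Run:
```python
from h import *
o=st()
cv2.imwrite("pics/w4a.png",get_image("wrist"))
```

```text
t 12.9 hold [ 0.5415 -0.0378  0.0922] q [-17.  26. 102.   1.  32.  87.] w 0.0767 F 0.0 [-0.8 -0.7  0.1]
```

Emit:
drive_tool:
  offset:
    - [0, 0, 0]
    - [0, 0, 0]
    - [0, 0, 0]
    - [0, 0, 0]
    - [0, 0, 0]
    - [0, 0, 0]
    - [0, 0, 0]
    - [0, 0, 0]
    - [0, 0, 0]
    - [0, 0, 0]
  turn:
    - [0, 0, 0]
    - [0, 0, 0]
    - [0, 0, 0]
    - [0, 0, 0]
    - [0, 0, 0]
    - [0, 0, 0]
    - [0, 0, 0]
    - [0, 0, 0]
    - [0, 0, 0]
    - [0, 0, 0]
  hand: [0.9, 0.9, 0.9, 0.9, 0.9, 0.9, 0.9, 0.9, 0.9, 0.9]

```text
time_s: 14.2
position: [0.5477, -0.0394, 0.0747]
tool_rot: [[0.909, -0.25, 0.333], [-0.235, -0.968, -0.087], [0.344, 0.0, -0.939]]
ft_force: [-0.4, 0.7, 0.2]
grip_width: 0.0769
gripper_force: 0.0
```

Run:
```python
from h import *
o=st()
a=get_image("wrist");b=get_image("side");p=cv2.imread("pics/w4a.png")
d=cv2.absdiff(a,p).max(2);print(d[150:420].mean(),(d>25).sum())
cv2.imwrite("pics/w4.png",np.hstack([cv2.resize(a,(480,360)),cv2.resize(b[140:260,220:326],(318,360))]))
```

```text
t 14.2 hold [ 0.5415 -0.0378  0.0922] q [-17.  26. 102.   1.  32.  87.] w 0.0769 F 0.0 [-0.4  0.7  0.2]
3.364126984126984 2
```

View pics/w4.png

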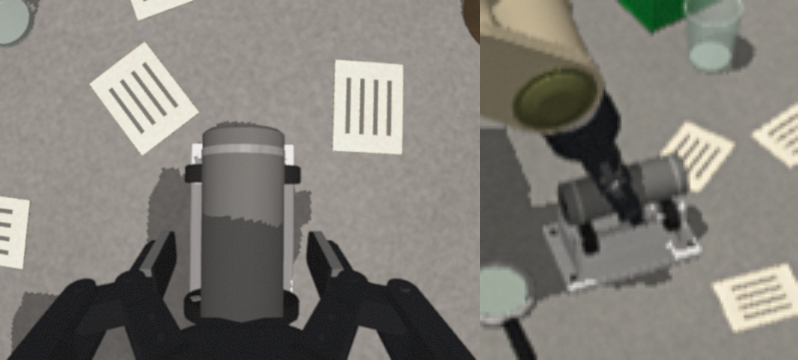

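Run:
```python
from h import *
c=camera_info("side")
Rg=np.array([[.177,.864,-.471],[.296,-.503,-.812],[-.938,.004,-.345]])
o=observe();R=o["tool_rot"]
s=R@Rg.T@az(78.2);a=R@Rg.T@Z
C=np.array([.5425,-.037,.092]);E=C+a*.065
print("slot if unturned",s.round(2),"end dir",a.round(2))
e0=px(c,E);v=px(c,E+s*.01)-e0;print("end px",e0,"slot px dir",v)
h=np.cross(a,s);print("perp dir px",px(c,E+h*.01)-e0)
im=cv2.cvtColor(get_image("side"),cv2.COLOR_BGR2GRAY)
x,y=e0.round().astype(int);print("cols",x-11,"rows",y-11)
for r in im[y-11:y+12,x-11:x+12]: print(" ".join("%3d"%k for k in r))
```

```text
slot if unturned [0.08 0.31 0.95] end dir [-0.97  0.25  0.  ]
end px [247.47677152 207.98996724] slot px dir [-0.42967706 -2.74369287]
perp dir px [-1.00221762 -1.53794139]
cols 236 rows 197
133 132 134 134 138 138 137 134 138 138 135 137 139 139 138 138 141 146 146  88  44  28  19
137 138 136 135 136 137 139 135 135 135 137 140 140 139 137 135 137 131 127  99  59  30  21
138 140 136 135 136 137 140 137 137 136 138 143 142 133 121 119 110  95  83  70  59  40  25
134 140 138 135 132 134 137 138 137 140 120 122 113  98  90  84  61  59  60  61  63  57  39
114 143 137 134 135 137 136 136 140 138  81  79  61  65  78  79  59  60  65  66  67  68  58
 85 142 137 135 136 137 135 139 141 128  58  55  59  62  71  89  72  66  65  68  69  69  71
 83 141 136 135 135 136 134 137 140 121  52  55  67  67  68  87  82  69  69  70  68  71  71
114 141 139 137 138 138 134 139 142 123  49  49  64  69  67  83  92  73  70  73  71  73  76
115 142 138 137 138 137 133 138 145 135  48  38  60  69  69  79  98  79  71  70  73  70  73
 84 141 139 136 138 137 135 141 148 145  52  39  58  72  71  72  94  87  72  72  
[... 506 characters left out ...]
  83 103  98  47  45  65  64  61  75  78  61  55  56  66
 79  83  83  84  82  83  80  84  81  83 103 111  71  50  58  56  60  72  76  49  46  84 109
 83  83  85  82  80  84  80  95 105 109 103 113 111  74  59  65  57  56  54  28  35  97 137
 84  82  85  84  85 121 111 121 118 132 103 109 129 113 104 109  81  37  16  15  21  66 135
 83  82  82  79  85 143 136 107  87 113 103 102 123 132 133 137  91  41  14  16  15  40 112
 79  80  83  80  79 121 134  80  47  85 111  97 109 128 126 132 108  49  12  16  17  18  63
 78  81  83  81  82  99 137 113  97 113 124 100 101 121 117 125 132  70  20  17  17  15  34
 79  81  83  80  80  89 132 134 135 133 132 108  96 107 114 111 132 104  48  18  22  14  31
```

Run:
```python
from h import *
o=observe();c=camera_info("wrist");T=np.array(c["world_to_cam"])
R0=o["tool_rot"];Rc=T[:3,:3].T;pc=-Rc@T[:3,3]
h=o["position"]-R0[:,2]*HP
print("cam in tool(from hold)",(R0.T@(pc-h)).round(3)); M=R0.T@Rc;print(M.round(3)); d=R0.T@(pc-h)
E=np.array([.5425,-.037,.092])-.065*az(-14.5)
for t in (40,50,60):
  R=pose(-14.5,t);Rcw=R@M
  ry=np.array([0,-.2,1.]);ry/=np.linalg.norm(ry)   # end seen above image centre
  for dist in (.15,.2):
    cam=E-Rcw@ry*dist;H=cam-R@d;print(t,dist,"H",H.round(3),"cam",cam.round(3),"radius",np.hypot(*H[:2]).round(3))
```

```text
cam in tool(from hold) [ 0.085  0.    -0.124]
[[ 0.    -0.946 -0.325]
 [ 1.    -0.     0.001]
 [-0.001 -0.325  0.946]]
40 0.15 H [ 0.416 -0.004  0.069] cam [ 0.402 -0.001  0.219] radius 0.416
40 0.2 H [0.391 0.003 0.111] cam [0.376 0.006 0.261] radius 0.391
50 0.15 H [ 0.421 -0.005  0.058] cam [0.382 0.005 0.203] radius 0.421
50 0.2 H [0.389 0.003 0.095] cam [0.349 0.013 0.24 ] radius 0.389
60 0.15 H [ 0.428 -0.007  0.048] cam [0.365 0.009 0.184] radius 0.428
60 0.2 H [0.39  0.003 0.079] cam [0.326 0.019 0.214] radius 0.39
```

Run:
```python
from h import *
o=observe();c=camera_info("wrist");T=np.array(c["world_to_cam"])
R0=o["tool_rot"];Rc=T[:3,:3].T;pc=-Rc@T[:3,3]
h=o["position"]-R0[:,2]*HP
M=R0.T@Rc;d=R0.T@(pc-h);E=np.array([.5425,-.037,.092])-.065*az(-14.5)
R=pose(165.5,-20);Rcw=R@M
ry=np.array([0,-.3,1.]);ry/=np.linalg.norm(ry)
H=E-Rcw@ry*.19-R@d;print(H)
s=plan(h-R0[:,2]*.11,R0,4,.9,pad=False)
s=plan(np.array([.47,-.02,.22]),pose(75,0),16,.9,start=s,pad=False)
s=plan(H,R,16,.9,start=s,pad=False)
```

```text
[ 0.52792829 -0.03379962  0.18011254]
{"offset": [[-0.0, 0.0, -0.69], [0.0, -0.0, -0.68], [0.0, -0.0, -0.69], [0.0, -0.0, -0.69]], "turn": [[0.0, 0.0, 0.0], [0.0, 0.0, 0.0], [0.0, 0.0, 0.0], [0.0, 0.0, 0.0]], "hand": [0.9, 0.9, 0.9, 0.9, 0.9, 0.9, 0.9, 0.9, 0.9, 0.9]}
max 0.69 0.0 end err mm [-0.  0.  0.]
{"offset": [[-0.05, -0.01, -0.06], [-0.05, -0.01, -0.05], [-0.05, -0.01, -0.05], [-0.04, -0.02, -0.06], [-0.05, -0.03, -0.05], [-0.05, -0.03, -0.05], [-0.04, -0.03, -0.05], [-0.05, -0.04, -0.05], [-0.04, -0.05, -0.05], [-0.04, -0.04, -0.04]], "turn": [[0.16, -0.16, -0.92], [0.17, -0.17, -0.92], [0.16, -0.16, -0.93], [0.17, -0.17, -0.92], [0.16, -0.16, -0.92], [0.17, -0.17, -0.92], [0.16, -0.16, -0.92], [0.16, -0.17, -0.92], [0.17, -0.16, -0.93], [0.16, -0.17, -0.92]], "hand": [0.9, 0.9, 0.9, 0.9, 0.9, 0.9, 0.9, 0.9, 0.9, 0.9]}
{"offset": [[-0.03, -0.05, -0.05], [-0.03, -0.06, -0.04], [-0.03, -0.06, -0.04], [-0.02, -0.05, -0.05], [-0.02, -0.07, -0.04], [-0.02, -0.06, -0.04]], "turn": [[0.17, -0.16, -0.92], [0.16, -0.17, -0.92], [0.16, -0.16, -0.92], [0.17, -0.17, -0.92], [0.16, -0.16
[... 340 characters left out ...]
.06, 0.08]], "turn": [[-0.16, -0.16, -0.93], [-0.17, -0.17, -0.93], [-0.16, -0.16, -0.94], [-0.17, -0.16, -0.93], [-0.16, -0.17, -0.93], [-0.17, -0.16, -0.93], [-0.16, -0.16, -0.93], [-0.17, -0.17, -0.94], [-0.16, -0.16, -0.93], [-0.17, -0.16, -0.93]], "hand": [0.9, 0.9, 0.9, 0.9, 0.9, 0.9, 0.9, 0.9, 0.9, 0.9]}
{"offset": [[-0.06, 0.06, 0.08], [-0.08, 0.05, 0.08], [-0.07, 0.04, 0.08], [-0.07, 0.04, 0.09], [-0.08, 0.02, 0.09], [-0.07, 0.02, 0.09]], "turn": [[-0.16, -0.16, -0.93], [-0.16, -0.17, -0.93], [-0.17, -0.16, -0.94], [-0.16, -0.16, -0.93], [-0.17, -0.17, -0.93], [-0.16, -0.16, -0.93]], "hand": [0.9, 0.9, 0.9, 0.9, 0.9, 0.9, 0.9, 0.9, 0.9, 0.9]}
max 0.1 0.94 end err mm [-0.  -0.  -0.1]
```

Emit:
drive_tool:
  offset:
    - [0, 0, -0.69]
    - [0, 0, -0.68]
    - [0, 0, -0.69]
    - [0, 0, -0.69]
    - [-0.05, -0.01, -0.06]
    - [-0.05, -0.01, -0.05]
    - [-0.05, -0.01, -0.05]
    - [-0.04, -0.02, -0.06]
    - [-0.05, -0.03, -0.05]
    - [-0.05, -0.03, -0.05]
  turn:
    - [0, 0, 0]
    - [0, 0, 0]
    - [0, 0, 0]
    - [0, 0, 0]
    - [0.16, -0.16, -0.92]
    - [0.17, -0.17, -0.92]
    - [0.16, -0.16, -0.93]
    - [0.17, -0.17, -0.92]
    - [0.16, -0.16, -0.92]
    - [0.17, -0.17, -0.92]
  hand: [0.9, 0.9, 0.9, 0.9, 0.9, 0.9, 0.9, 0.9, 0.9, 0.9]

```text
time_s: 15.6
position: [0.4958, -0.025, 0.1865]
tool_rot: [[0.916, 0.328, 0.231], [0.334, -0.942, 0.011], [0.221, 0.068, -0.973]]
ft_force: [0.2, 0.1, -0.3]
grip_width: 0.0768
gripper_force: 0.0
```

Emit:
drive_tool:
  offset:
    - [-0.04, -0.03, -0.05]
    - [-0.05, -0.04, -0.05]
    - [-0.04, -0.05, -0.05]
    - [-0.04, -0.04, -0.04]
    - [-0.03, -0.05, -0.05]
    - [-0.03, -0.06, -0.04]
    - [-0.03, -0.06, -0.04]
    - [-0.02, -0.05, -0.05]
    - [-0.02, -0.07, -0.04]
    - [-0.02, -0.06, -0.04]
  turn:
    - [0.16, -0.16, -0.92]
    - [0.16, -0.17, -0.92]
    - [0.17, -0.16, -0.93]
    - [0.16, -0.17, -0.92]
    - [0.17, -0.16, -0.92]
    - [0.16, -0.17, -0.92]
    - [0.16, -0.16, -0.92]
    - [0.17, -0.17, -0.92]
    - [0.16, -0.16, -0.93]
    - [0.17, -0.17, -0.92]
  hand: [0.9, 0.9, 0.9, 0.9, 0.9, 0.9, 0.9, 0.9, 0.9, 0.9]

```text
time_s: 16.85
position: [0.4698, -0.02, 0.2015]
tool_rot: [[0.256, 0.967, -0.001], [0.967, -0.256, -0.0], [-0.001, -0.001, -1.0]]
ft_force: [0.0, -0.5, 0.0]
grip_width: 0.0766
gripper_force: 0.0
```

Emit:
drive_tool:
  offset:
    - [0, 0.1, 0.06]
    - [-0.02, 0.1, 0.07]
    - [-0.02, 0.1, 0.06]
    - [-0.03, 0.1, 0.07]
    - [-0.03, 0.09, 0.07]
    - [-0.04, 0.09, 0.07]
    - [-0.05, 0.08, 0.07]
    - [-0.06, 0.08, 0.08]
    - [-0.05, 0.07, 0.08]
    - [-0.07, 0.06, 0.08]
  turn:
    - [-0.16, -0.16, -0.93]
    - [-0.17, -0.17, -0.93]
    - [-0.16, -0.16, -0.94]
    - [-0.17, -0.16, -0.93]
    - [-0.16, -0.17, -0.93]
    - [-0.17, -0.16, -0.93]
    - [-0.16, -0.16, -0.93]
    - [-0.17, -0.17, -0.94]
    - [-0.16, -0.16, -0.93]
    - [-0.17, -0.16, -0.93]
  hand: [0.9, 0.9, 0.9, 0.9, 0.9, 0.9, 0.9, 0.9, 0.9, 0.9]

```text
time_s: 18.1
position: [0.5099, -0.031, 0.1767]
tool_rot: [[-0.639, 0.743, 0.197], [0.737, 0.665, -0.121], [-0.221, 0.068, -0.973]]
ft_force: [0.2, -1.0, -0.2]
grip_width: 0.0773
gripper_force: 0.0
```

Emit:
drive_tool:
  offset:
    - [-0.06, 0.06, 0.08]
    - [-0.08, 0.05, 0.08]
    - [-0.07, 0.04, 0.08]
    - [-0.07, 0.04, 0.09]
    - [-0.08, 0.02, 0.09]
    - [-0.07, 0.02, 0.09]
    - [0, 0, 0]
    - [0, 0, 0]
    - [0, 0, 0]
    - [0, 0, 0]
  turn:
    - [-0.16, -0.16, -0.93]
    - [-0.16, -0.17, -0.93]
    - [-0.17, -0.16, -0.94]
    - [-0.16, -0.16, -0.93]
    - [-0.17, -0.17, -0.93]
    - [-0.16, -0.16, -0.93]
    - [0, 0, 0]
    - [0, 0, 0]
    - [0, 0, 0]
    - [0, 0, 0]
  hand: [0.9, 0.9, 0.9, 0.9, 0.9, 0.9, 0.9, 0.9, 0.9, 0.9]

```text
time_s: 19.35
position: [0.5341, -0.0354, 0.1626]
tool_rot: [[-0.91, 0.251, 0.331], [0.236, 0.968, -0.086], [-0.342, -0.0, -0.94]]
ft_force: [-0.3, -0.7, 0.7]
grip_width: 0.0769
gripper_force: 0.0
```

Run:
```python
from h import *
o=st();c=camera_info("wrist");im=get_image("wrist");cv2.imwrite("pics/w5.png",im)
E=np.array([.5425,-.037,.092])-.065*az(-14.5);e=px(c,E);print(e)
R=o["tool_rot"];print(R.round(3))
Rg=np.array([[.177,.864,-.471],[.296,-.503,-.812],[-.938,.004,-.345]]);Rp=np.array([[.909,-.25,.333],[-.235,-.968,-.087],[.344,0,-.939]])
s=Rp@Rg.T@az(78.2);print("unturned slot px dir",px(c,E+s*.01)-e,"up",px(c,E+Z*.01)-e,"side",px(c,E+az(75.5)*.01)-e)
x,y=np.clip(e.round().astype(int),[50,38],[510,382])
cv2.imwrite("pics/v5.png",cv2.resize(im[y-38:y+38,x-50:x+50],None,fx=6,fy=6,interpolation=cv2.INTER_CUBIC));print(x,y)
```

```text
t 19.35 hold [ 0.5279 -0.0338  0.1801] q [-17.  17.  98.   1.  46. -93.] w 0.0769 F 0.0 [-0.3 -0.7  0.7]
[283.0023239  118.95534937]
[[-0.91   0.251  0.331]
 [ 0.236  0.968 -0.086]
 [-0.342 -0.    -0.94 ]]
unturned slot px dir [5.57952325 6.34245866] up [0.06107563 6.71340856] side [1.67277156e+01 1.08691798e-02]
283 119
```

View pics/v5.png

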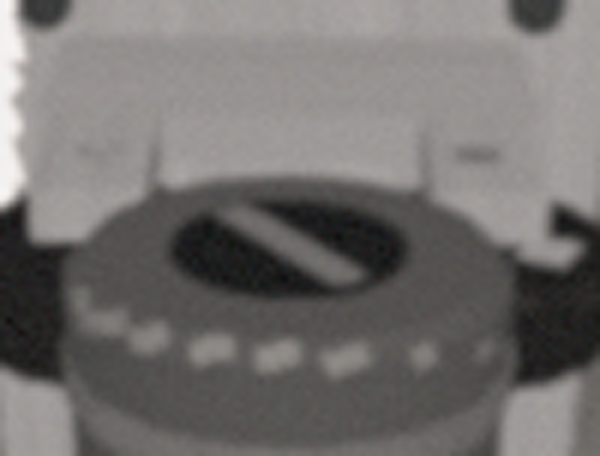

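Run:
```python
from h import *
def slot(g,mask,conv):
    # weighted principal direction of bright pixels, in plane coordinates
    ys,xs=np.nonzero(mask);w=g[ys,xs].astype(float);w=np.clip(w-np.median(w)-10,0,None)
    P=np.array([conv(x,y) for x,y in zip(xs,ys)]);m=(P*w[:,None]).sum(0)/w.sum();Q=P-m
    C=(Q*w[:,None]).T@Q;l,v=np.linalg.eigh(C);return np.degrees(np.arctan2(v[1,1],v[0,1])),l,m
g=cv2.cvtColor(cv2.imread("pics/top0.png"),cv2.COLOR_BGR2GRAY);c=camera_info("top")
m=np.zeros(g.shape,np.uint8);cv2.circle(m,(404,275),4,1,-1)
print(g[269:282,397:412])
print("top0 slot azimuth",slot(g,m,lambda x,y:onz(c,x,y,.13)[:2]))
g=cv2.cvtColor(cv2.imread("pics/w5.png"),cv2.COLOR_BGR2GRAY);c=camera_info("wrist")
E=np.array([.5425,-.037,.092])-.065*az(-14.5);n=az(-14.5);hx=az(75.5)
def conv(x,y):
    o,d=ray(c,x,y);p=o+d*((E-o)@n)/(d@n);return np.array([(p-E)@hx,p[2]-E[2]])
m=np.zeros(g.shape,np.uint8);cv2.ellipse(m,(int(283-50+289/6)+0,int(119-38+247/6)),(17,7),0,0,360,1,-1)
print("now: angle from side axis toward up",slot(g,m,conv))
```

```text
[[ 99 102 103 101  97  93  93  94  96 101 102 102 100  99 107]
 [102 102  95  89  76  64  62  65  78  90  99 103 101 100 103]
 [102  94  74  57  45  37  36  38  50  68  88  99 101 102 100]
 [101  87  65  49  42  37  34  30  32  46  67  90 100 102 101]
 [ 99  86  84  85  77  69  56  43  39  38  49  74  95 102 100]
 [ 99  87 105 120 117 112  98  84  74  62  56  71  94 101 101]
 [ 97  79  82 102 116 122 123 122 114 103  91  81  95 101 101]
 [ 98  73  52  57  71  83 100 109 116 118 114  97  98 102 100]
 [100  81  53  36  35  42  55  62  70  83  97  97 101 102 101]
 [103  94  69  46  35  32  32  33  37  51  75  95 102 103 101]
 [104 101  88  70  51  43  39  38  49  65  85  99 103 102 100]
 [103 104 100  93  78  70  65  68  78  91 100 103 103 101 101]
 [100 104 104 103  98  96  96  96  98 102 103 102 102 102 108]]
top0 slot azimuth (np.float64(77.17241360503773), array([0.00088931, 0.0119711 ]), array([ 0.444332  , -0.33718864]))
now: angle from side axis toward up (np.float64(57.00398836152257), array([0.01298539, 0.24153811]), array([-0.00089278,  0.00397646]))
```

Run:
```python
from h import *
C=np.array([.5423,-.0379,.0925]);n=az(-14.5)
R=pose(165.5,-20)
s=plan(C-R[:,2]*.005,R,6,.9,pad=False)
R2=Ro.from_rotvec(n*np.radians(34)).as_matrix()@R;print(R2.round(2))
s=plan(C-R2[:,2]*.005,R2,6,0,start=s,pad=False)
s=plan(C-R[:,2]*.002,R,7,.9,start=s,pad=False)
```

```text
{"offset": [[0.07, -0.0, 0.34], [0.06, -0.0, 0.35], [0.07, -0.0, 0.34], [0.07, -0.01, 0.34], [0.06, 0.0, 0.35], [0.07, 0.0, 0.34]], "turn": [[-0.0, 0.0, -0.0], [-0.0, 0.0, -0.0], [-0.0, 0.0, -0.0], [-0.0, 0.0, -0.0], [-0.0, 0.0, -0.01], [-0.0, 0.0, 0.0]], "hand": [0.9, 0.9, 0.9, 0.9, 0.9, 0.9, 0.9, 0.9, 0.9, 0.9]}
max 0.35 0.01 end err mm [-0.1 -0.   0. ]
[[-0.86  0.21  0.46]
 [ 0.42  0.8   0.42]
 [-0.28  0.56 -0.78]]
{"offset": [[0.0, 0.03, 0.0], [-0.0, 0.03, 0.0], [-0.0, 0.04, 0.0], [-0.0, 0.03, -0.0], [-0.0, 0.03, -0.0], [-0.01, 0.03, -0.01]], "turn": [[-0.89, -0.0, 0.32], [-0.89, -0.0, 0.33], [-0.88, -0.0, 0.32], [-0.89, -0.0, 0.32], [-0.89, -0.0, 0.33], [-0.89, -0.0, 0.32]], "hand": [0, 0, 0, 0, 0, 0, 0, 0, 0, 0]}
max 0.04 0.89 end err mm [ 0.1 -0.3  0.1]
{"offset": [[0.0, -0.03, 0.01], [0.0, -0.03, 0.01], [0.0, -0.04, 0.01], [0.0, -0.03, 0.01], [0.0, -0.02, 0.01], [0.0, -0.03, 0.01], [0.0, -0.03, 0.01]], "turn": [[0.76, -0.0, -0.28], [0.76, 0.0, -0.27], [0.76, 0.0, -0.28], [0.76, 0.0, -0.28], [0.76, 0.0, -0.27], [0.77, 0.0, -0.28], [0.76, 0.0, -0.28]], "hand": [0.9, 0.9, 0.9, 0.9, 0.9, 0.9, 0.9, 0.9, 0.9, 0.9]}
max 0.04 0.77 end err mm [ 0.1  0.  -0.2]
```

Emit:
drive_tool:
  offset:
    - [0.07, 0, 0.34]
    - [0.06, 0, 0.35]
    - [0.07, 0, 0.34]
    - [0.07, -0.01, 0.34]
    - [0.06, 0, 0.35]
    - [0.07, 0, 0.34]
    - [0, 0, 0]
    - [0, 0, 0]
    - [0, 0, 0]
    - [0, 0, 0]
  turn:
    - [0, 0, 0]
    - [0, 0, 0]
    - [0, 0, 0]
    - [0, 0, 0]
    - [0, 0, 0]
    - [0, 0, 0]
    - [0, 0, 0]
    - [0, 0, 0]
    - [0, 0, 0]
    - [0, 0, 0]
  hand: [0.9, 0.9, 0.9, 0.9, 0.9, 0.9, 0.7, 0.5, 0.2, 0]

```text
time_s: 20.65
position: [0.5467, -0.0393, 0.0799]
tool_rot: [[-0.909, 0.251, 0.331], [0.236, 0.968, -0.086], [-0.343, -0.0, -0.94]]
ft_force: [-2.5, -2.8, 1.0]
grip_width: 0.0449
gripper_force: 40.7
```

Emit:
drive_tool:
  offset:
    - [0, 0, 0]
    - [0, 0.02, 0]
    - [0, 0.02, 0]
    - [0, 0.03, 0]
    - [0, 0.02, 0]
    - [0, 0.02, 0]
    - [0, 0.02, 0]
    - [0, 0, 0]
    - [0, 0, 0]
    - [0, 0, 0]
  turn:
    - [0, 0, 0]
    - [-0.63, 0, 0.23]
    - [-0.63, 0, 0.23]
    - [-0.63, 0, 0.23]
    - [-0.63, 0, 0.23]
    - [-0.63, 0, 0.23]
    - [-0.63, 0, 0.23]
    - [0, 0, 0]
    - [0, 0, 0]
    - [0, 0, 0]
  hand: [0, 0, 0, 0, 0, 0, 0, 0, 0, 0]

```text
time_s: 21.9
position: [0.5481, -0.0346, 0.0809]
tool_rot: [[-0.874, 0.229, 0.428], [0.371, 0.884, 0.285], [-0.313, 0.408, -0.858]]
ft_force: [-5.9, -4.6, 5.4]
grip_width: 0.0442
gripper_force: 41.6
```

Run:
```python
from h import *
o=st();print(o["tool_rot"].round(3))
R=o["tool_rot"];C=np.array([.5423,-.0379,.0925]);print("hold-C in tool mm",(R.T@(o["position"]-R[:,2]*HP-C)*1000).round(1))
```

```text
t 21.9 hold [ 0.5401 -0.04    0.0969] q [ -29.   27.  105.   43.   42. -131.] w 0.0442 F 41.6 [-5.9 -4.6  5.4]
[[-0.874  0.229  0.428]
 [ 0.371  0.884  0.285]
 [-0.313  0.408 -0.858]]
hold-C in tool mm [-0.2 -0.5 -5.3]
```

Emit:
drive_tool:
  offset:
    - [0, 0, 0]
    - [0, 0, 0]
    - [0, 0, 0]
    - [0, 0, 0]
    - [0, -0.02, 0]
    - [0, -0.02, 0]
    - [0, -0.02, 0]
    - [0, -0.02, 0]
    - [0, -0.03, 0]
    - [0, -0.02, 0]
  turn:
    - [0, 0, 0]
    - [0, 0, 0]
    - [0, 0, 0]
    - [0, 0, 0]
    - [0.63, 0, -0.23]
    - [0.63, 0, -0.23]
    - [0.63, 0, -0.23]
    - [0.63, 0, -0.23]
    - [0.63, 0, -0.23]
    - [0.63, 0, -0.23]
  hand: [0.6, 0.7, 0.75, 0.8, 0.9, 0.9, 0.9, 0.9, 0.9, 0.9]

```text
time_s: 23.15
position: [0.5468, -0.0391, 0.0793]
tool_rot: [[-0.91, 0.251, 0.331], [0.235, 0.968, -0.088], [-0.342, -0.002, -0.94]]
ft_force: [0.2, -0.2, 0.5]
grip_width: 0.0764
gripper_force: 0.0
```

Emit:
drive_tool:
  offset:
    - [0, 0, 0]
    - [0, 0, 0]
    - [0, 0, 0]
    - [0, 0, 0]
    - [0, 0, 0]
    - [0, 0, 0]
    - [0, 0, 0]
    - [0, 0, 0]
    - [0, 0, 0]
    - [0, 0, 0]
  turn:
    - [0, 0, 0]
    - [0, 0, 0]
    - [0, 0, 0]
    - [0, 0, 0]
    - [0, 0, 0]
    - [0, 0, 0]
    - [0, 0, 0]
    - [0, 0, 0]
    - [0, 0, 0]
    - [0, 0, 0]
  hand: [0.9, 0.9, 0.9, 0.9, 0.9, 0.9, 0.9, 0.9, 0.9, 0.9]

```text
time_s: 24.4
position: [0.5467, -0.0391, 0.0792]
tool_rot: [[-0.91, 0.251, 0.331], [0.236, 0.968, -0.086], [-0.342, -0.0, -0.94]]
ft_force: [-0.9, -0.5, 0.3]
grip_width: 0.0767
gripper_force: 0.0
```

Emit:
drive_tool:
  offset:
    - [0, 0, -0.7]
    - [0, 0, -0.7]
    - [0, 0, -0.7]
    - [0, 0, 0]
    - [0, 0, 0]
    - [0, 0, 0]
    - [0, 0, 0]
    - [0, 0, 0]
    - [0, 0, 0]
    - [0, 0, 0]
  turn:
    - [0, 0, 0]
    - [0, 0, 0]
    - [0, 0, 0]
    - [0, 0, 0]
    - [0, 0, 0]
    - [0, 0, 0]
    - [0, 0, 0]
    - [0, 0, 0]
    - [0, 0, 0]
    - [0, 0, 0]
  hand: [0.9, 0.9, 0.9, 0.9, 0.9, 0.9, 0.9, 0.9, 0.9, 0.9]

```text
time_s: 25.65
position: [0.5189, -0.0319, 0.1581]
tool_rot: [[-0.91, 0.251, 0.331], [0.236, 0.968, -0.086], [-0.342, -0.0, -0.94]]
ft_force: [-0.3, 0.1, 0.0]
grip_width: 0.0773
gripper_force: 0.0
```

```bash
cat > slot.py <<'E'
from h import *
def slotnow(E):
    c=camera_info("wrist");g=cv2.cvtColor(get_image("wrist"),cv2.COLOR_BGR2GRAY);n=az(-14.5);hx=az(75.5)
    e=px(c,E);s=np.linspace(-.03,.03,121);X,Y=np.meshgrid(s,s)
    U=np.array([[px(c,E+hx*x+Z*y) for x in s] for y in s]).astype(np.float32)
    q=cv2.remap(g,U[...,0],U[...,1],cv2.INTER_LINEAR)
    return q,e
def angle(q):
    # black disc = largest dark blob around the middle; bright line in its hull
    k=(q<55).astype(np.uint8);k[:25]=0;k[-15:]=0;k[:,:25]=0;k[:,-25:]=0
    h=cv2.convexHull(cv2.findNonZero(k));m=np.zeros_like(k);cv2.fillConvexPoly(m,h,1);m=cv2.erode(m,np.ones((5,5)))
    ys,xs=np.nonzero(m);w=np.clip(q[ys,xs].astype(float)-60,0,None);mx,my=(w@xs)/w.sum(),(w@ys)/w.sum()
    C=np.cov(np.c_[xs,ys].T.astype(float),aweights=w);l,v=np.linalg.eigh(C)
    return np.degrees(np.arctan2(v[1,1],v[0,1]))%180,l.round(1),cv2.minEnclosingCircle(h)
E
python3 - <<'E'
from slot import *
st()
E=np.array([.5423,-.0379,.092])-.065*az(-14.5)-.003*az(-14.5)
import time
q,e=slotnow(E);print(e,angle(q))
cv2.imwrite("pics/q6.png",q)
import slot
im=cv2.imread("pics/w5.png")
E
```

```text
t 25.65 hold [ 0.5127 -0.0303  0.1757] q [-17.  16. 100.   1.  44. -93.] w 0.0773 F 0.0 [-0.3  0.1  0. ]
[282.15002817 141.61184511] (np.float64(70.64160169841666), array([124. , 237.4]), ((58.08131790161133, 65.88569641113281), 35.3323860168457))
```

Run:
```python
import cv2,numpy as np
q=cv2.imread("pics/q6.png",0)
print("cols right=+side, rows down=up world, 1.5mm")
for r in cv2.blur(q,(3,3))[21:101:3,21:101:3]: print("".join("%4d"%k for k in r))
```

```text
cols right=+side, rows down=up world, 1.5mm
 134 150 157 146 160 164 164 163 163 164 163 164 164 165 164 164 165 165 164 164 164 164 147 148 157 157 157
 132 144 157 144 161 167 165 164 164 165 164 166 165 165 164 165 166 166 168 166 165 164 145 148 157 157 158
 139 145 156 144 163 171 167 166 166 167 165 168 167 165 165 167 168 169 171 169 167 163 146 148 156 158 159
 149 151 157 142 163 173 169 169 167 167 167 169 168 167 168 167 170 172 174 171 167 162 145 149 156 158 159
 155 155 157 141 155 168 170 168 166 169 168 169 169 167 167 168 172 172 175 171 166 158 141 149 157 158 158
 156 157 157 135 128 149 163 166 167 168 166 165 164 163 163 166 169 172 174 166 156 138 128 148 157 158 158
 156 157 157 127  85 108 133 154 161 161 153 148 146 147 151 155 159 166 165 145 126  99 112 148 155 158 158
 157 159 158 126  55  63  87 124 140 138 127 118 117 117 124 128 131 145 140 104  77  58 102 149 156 158 158
 160 161 162 131  53  49  65  93 108 104  99  93  92  94  98  99 100 112 106  73  52  44 102 151 159 160 159
 163 165 166 134  65  65  77  84  90  87  85  85  85  87  86  87  87  91  8
[... 1186 characters left out ...]
00  62  36  30  29  55  86  88  88  86  88  76
  85  87  86  86  87  77  37  29  30  27  29  31  55  93 111 112  91  57  32  32  61  87  88  86  87  88  80
  86  87  88  88  86  84  47  31  29  31  30  28  35  62  94 114 110  87  48  38  73  87  86  87  88  88  80
  86  87  87  86  87  86  65  36  30  30  31  32  31  38  64 100 115 105  67  50  81  87  87  87  87  87  79
  85  87  88  86  87  88  81  55  36  31  32  31  32  30  38  73 103  95  66  69  86  87  87  87  86  87  80
  87  87  89  87  87  86  86  75  56  42  34  32  30  30  31  45  73  70  69  82  88  87  87  87  87  87  78
  87  87  88  87  86  86  87  86  77  63  49  42  39  39  39  46  59  70  81  87  86  86  86  88  89  88  75
```

Emit:
drive_tool:
  offset:
    - [0, 0, 0.7]
    - [0, 0, 0.7]
    - [0, 0, 0.7]
    - [0, 0, 0]
    - [0, 0, 0]
    - [0, 0, 0]
    - [0, 0, 0]
    - [0, 0, 0]
    - [0, 0, 0]
    - [0, 0, 0]
  turn:
    - [0, 0, 0]
    - [0, 0, 0]
    - [0, 0, 0]
    - [0, 0, 0]
    - [0, 0, 0]
    - [0, 0, 0]
    - [0, 0, 0]
    - [0, 0, 0]
    - [0, 0, 0]
    - [0, 0, 0]
  hand: [0.9, 0.9, 0.9, 0.9, 0.8, 0.7, 0.6, 0.5, 0.3, 0]
  newtons: 50

```text
time_s: 26.95
position: [0.5467, -0.0394, 0.08]
tool_rot: [[-0.909, 0.251, 0.332], [0.235, 0.968, -0.087], [-0.343, -0.001, -0.939]]
ft_force: [-4.6, -2.3, 5.8]
grip_width: 0.0446
gripper_force: 49.9
```

Run:
```python
from h import *
o=st();R0=o["tool_rot"];h=o["position"]-R0[:,2]*HP
C=np.array([.5435,-.0379,.092]);t=R0.T@(C-h);print("tube centre in tool",t.round(4))
s=plan(h+[0,0,.09],R0,6,0,pad=False)
R=pose(187.2,-20);T=np.array([.4661,.3103,.0705])
print("final H",T-R@t)
s=plan(T-R@t+[0,0,.09],R,18,0,start=s,pad=False)
s=plan(T-R@t+[0,0,.002],R,10,0,start=s,pad=False)
```

```text
t 26.95 hold [ 0.5405 -0.0378  0.0975] q [-17.  25. 102.   1.  33. -93.] w 0.0446 F 49.9 [-4.6 -2.3  5.8]
tube centre in tool [-0.0009  0.0007  0.0062]
{"offset": [[-0.13, -0.0, -0.35], [-0.13, -0.0, -0.35], [-0.13, -0.0, -0.36], [-0.12, -0.0, -0.35], [-0.13, -0.0, -0.35], [-0.13, -0.0, -0.35]], "turn": [[0.0, 0.0, 0.0], [0.0, 0.0, 0.0], [0.0, 0.0, 0.0], [0.0, 0.0, 0.0], [0.0, 0.0, 0.0], [0.0, 0.0, 0.0]], "hand": [0, 0, 0, 0, 0, 0, 0, 0, 0, 0]}
max 0.36 0.0 end err mm [ 0.   0.1 -0.2]
final H [0.46326709 0.30927595 0.07604045]
{"offset": [[0.22, 0.44, -0.05], [0.21, 0.45, -0.05], [0.21, 0.45, -0.04], [0.19, 0.46, -0.04], [0.19, 0.46, -0.03], [0.17, 0.46, -0.04], [0.17, 0.47, -0.03], [0.16, 0.47, -0.02], [0.15, 0.48, -0.03], [0.14, 0.48, -0.02]], "turn": [[-0.07, 0.0, -0.19], [-0.07, 0.0, -0.19], [-0.07, 0.0, -0.19], [-0.07, 0.0, -0.19], [-0.07, 0.0, -0.18], [-0.07, 0.0, -0.19], [-0.07, 0.0, -0.19], [-0.06, 0.0, -0.19], [-0.07, 0.0, -0.19], [-0.07, 0.0, -0.19]], "hand": [0, 0, 0, 0, 0, 0, 0, 0, 0, 0]}
{"offset": [[0.13, 0.48, -0.01], [0.12, 0.48, -0.02], [0.11, 0.48, -0.01], [0.1, 0.49, -0.0], [0.09, 0.49, -0.0], [0.09, 0.49, -0.0], [0.07, 0.49, 0.0], [0.06, 0.5, 0.01]], "turn": [[-0.07, 0.0, -0.19], [-0.07, 0.01, -0.19], [-0.07, -0.0, -0.19], [-0.07, -0.0, -0.18], [-0.07, -0.0, -0.19], [-0.07, -0.0, -0.19], [-0.07, -0.0, -0.19], [-0.07, -0.0, -0.19]], "hand": [0, 0, 0, 0, 0, 0, 0, 0, 0, 0]}
max 0.5 0.19 end err mm [0.1 0.1 0.1]
{"offset": [[0.08, -0.0, 0.21], [0.07, -0.0, 0.2], [0.08, -0.0, 0.21], [0.07, -0.0, 0.21], [0.08, -0.0, 0.21], [0.07, -0.0, 0.2], [0.08, -0.0, 0.21], [0.07, -0.0, 0.21], [0.08, -0.0, 0.2], [0.08, -0.0, 0.21]], "turn": [[0.0, -0.0, -0.0], [0.0, -0.0, -0.0], [0.0, -0.0, -0.0], [0.0, -0.0, -0.0], [0.0, -0.0, -0.0], [0.0, -0.0, -0.0], [0.0, -0.0, -0.0], [0.0, -0.0, -0.0], [0.0, -0.0, -0.0], [0.0, -0.0, -0.0]], "hand": [0, 0, 0, 0, 0, 0, 0, 0, 0, 0]}
max 0.21 0.0 end err mm [-0.2  0.1 -0.1]
```

Emit:
drive_tool:
  offset:
    - [-0.13, 0, -0.35]
    - [-0.13, 0, -0.35]
    - [-0.13, 0, -0.36]
    - [-0.12, 0, -0.35]
    - [-0.13, 0, -0.35]
    - [-0.13, 0, -0.35]
    - [0.22, 0.44, -0.05]
    - [0.21, 0.45, -0.05]
    - [0.21, 0.45, -0.04]
    - [0.19, 0.46, -0.04]
  turn:
    - [0, 0, 0]
    - [0, 0, 0]
    - [0, 0, 0]
    - [0, 0, 0]
    - [0, 0, 0]
    - [0, 0, 0]
    - [-0.07, 0, -0.19]
    - [-0.07, 0, -0.19]
    - [-0.07, 0, -0.19]
    - [-0.07, 0, -0.19]
  hand: [0, 0, 0, 0, 0, 0, 0, 0, 0, 0]

```text
time_s: 28.2
position: [0.5289, 0.0404, 0.1638]
tool_rot: [[-0.927, 0.166, 0.336], [0.156, 0.986, -0.056], [-0.341, 0.0, -0.94]]
ft_force: [-0.1, 0.2, -4.1]
grip_width: 0.0444
gripper_force: 52.3
```

Emit:
drive_tool:
  offset:
    - [0.19, 0.46, -0.03]
    - [0.17, 0.46, -0.04]
    - [0.17, 0.47, -0.03]
    - [0.16, 0.47, -0.02]
    - [0.15, 0.48, -0.03]
    - [0.14, 0.48, -0.02]
    - [0.13, 0.48, -0.01]
    - [0.12, 0.48, -0.02]
    - [0.11, 0.48, -0.01]
    - [0.1, 0.49, 0]
  turn:
    - [-0.07, 0, -0.18]
    - [-0.07, 0, -0.19]
    - [-0.07, 0, -0.19]
    - [-0.06, 0, -0.19]
    - [-0.07, 0, -0.19]
    - [-0.07, 0, -0.19]
    - [-0.07, 0, -0.19]
    - [-0.07, 0.01, -0.19]
    - [-0.07, 0, -0.19]
    - [-0.07, 0, -0.18]
  hand: [0, 0, 0, 0, 0, 0, 0, 0, 0, 0]

```text
time_s: 29.45
position: [0.4858, 0.2342, 0.1521]
tool_rot: [[-0.94, -0.043, 0.34], [-0.041, 0.999, 0.015], [-0.34, 0.001, -0.94]]
ft_force: [0.2, -0.2, -4.1]
grip_width: 0.0448
gripper_force: 52.3
```

Emit:
drive_tool:
  offset:
    - [0.09, 0.49, 0]
    - [0.09, 0.49, 0]
    - [0.07, 0.49, 0]
    - [0.06, 0.5, 0.01]
    - [0, 0, 0]
    - [0, 0, 0]
    - [0, 0, 0]
    - [0, 0, 0]
    - [0, 0, 0]
    - [0, 0, 0]
  turn:
    - [-0.07, 0, -0.19]
    - [-0.07, 0, -0.19]
    - [-0.07, 0, -0.19]
    - [-0.07, 0, -0.19]
    - [0, 0, 0]
    - [0, 0, 0]
    - [0, 0, 0]
    - [0, 0, 0]
    - [0, 0, 0]
    - [0, 0, 0]
  hand: [0, 0, 0, 0, 0, 0, 0, 0, 0, 0]

```text
time_s: 30.7
position: [0.4698, 0.3103, 0.1482]
tool_rot: [[-0.933, -0.125, 0.338], [-0.117, 0.992, 0.044], [-0.341, 0.001, -0.94]]
ft_force: [0.2, 0.6, -5.4]
grip_width: 0.0447
gripper_force: 52.3
```

Run:
```python
from h import *
o=st();R0=o["tool_rot"];print(R0.round(3))
# check of the cradle in the side view: wood mask extent against predicted base corners
im=get_image("side");c=camera_info("side");hsv=cv2.cvtColor(im,cv2.COLOR_BGR2HSV)
t=np.array([-.001,0,.0062]);R=pose(187.2,-20);T=np.array([.4661,.3103,.0705])
for x,y in ((1,1),(1,-1),(-1,-1),(-1,1)):
    print(px(c,np.array([.4661,.3103,.012])+az(7.2)*.065*x+az(97.2)*.038*y).round(1))
m=cv2.inRange(hsv,(8,70,60),(25,255,255));m[:, :120]=0;m=m[100:230]
n,l,s,ce=cv2.connectedComponentsWithStats(m);print([(r[:5]+[0,100,0,0,0]).tolist() for r in s[1:] if r[4]>25])
plan(T-R@t+[0,0,.002],R,10,0)
cv2.imwrite("pics/s7.png",im)
```

```text
t 30.7 hold [0.4635 0.3095 0.1658] q [ 24.  21.  93.  -8.  46. -69.] w 0.0447 F 52.3 [ 0.2  0.6 -5.4]
[[-0.933 -0.125  0.338]
 [-0.117  0.992  0.044]
 [-0.341  0.001 -0.94 ]]
[200.6 151.2]
[213.7 162.2]
[184.  180.3]
[171.2 168.6]
[[289, 107, 10, 14, 105], [235, 129, 12, 19, 196], [171, 144, 43, 39, 807], [331, 193, 14, 19, 198]]
{"offset": [[0.08, 0.0, 0.21], [0.07, 0.0, 0.2], [0.08, 0.0, 0.21], [0.07, 0.0, 0.2], [0.08, 0.0, 0.21], [0.07, 0.0, 0.21], [0.08, 0.01, 0.2], [0.08, -0.0, 0.21], [0.07, -0.0, 0.2], [0.08, -0.0, 0.21]], "turn": [[0.0, -0.0, -0.0], [0.0, -0.0, -0.0], [0.0, -0.0, -0.0], [0.0, -0.0, -0.0], [0.01, -0.0, -0.0], [-0.0, -0.01, -0.0], [-0.0, 0.0, -0.0], [-0.0, 0.0, -0.0], [-0.0, 0.0, -0.0], [0.0, 0.0, -0.0]], "hand": [0, 0, 0, 0, 0, 0, 0, 0, 0, 0]}
max 0.21 0.01 end err mm [-0.1  0.  -0.1]
```

Emit:
drive_tool:
  offset:
    - [0.08, 0, 0.21]
    - [0.07, 0, 0.2]
    - [0.08, 0, 0.21]
    - [0.07, 0, 0.2]
    - [0.08, 0, 0.21]
    - [0.07, 0, 0.21]
    - [0.08, 0.01, 0.2]
    - [0.08, 0, 0.21]
    - [0.07, 0, 0.2]
    - [0.08, 0, 0.21]
  turn:
    - [0, 0, 0]
    - [0, 0, 0]
    - [0, 0, 0]
    - [0, 0, 0]
    - [0, 0, 0]
    - [0, 0, 0]
    - [0, 0, 0]
    - [0, 0, 0]
    - [0, 0, 0]
    - [0, 0, 0]
  hand: [0, 0, 0, 0, 0, 0, 0, 0, 0, 0]

```text
time_s: 32.0
position: [0.4693, 0.3109, 0.0598]
tool_rot: [[-0.933, -0.126, 0.338], [-0.118, 0.992, 0.044], [-0.341, 0.001, -0.94]]
ft_force: [-0.3, -0.7, -4.7]
grip_width: 0.0441
gripper_force: 52.3
```

Emit:
drive_tool:
  offset:
    - [0.01, 0, 0.01]
    - [0, 0, 0.01]
    - [0, 0, 0.01]
    - [0, 0, 0]
    - [0, 0, 0]
    - [0, 0, 0]
    - [0, 0, 0]
    - [0, 0, 0]
    - [0, 0, 0]
    - [0, 0, 0]
  turn:
    - [0, 0, 0]
    - [0, 0, 0]
    - [0, 0, 0]
    - [0, 0, 0]
    - [0, 0, 0]
    - [0, 0, 0]
    - [0, 0, 0]
    - [0, 0, 0]
    - [0, 0, 0]
    - [0, 0, 0]
  hand: [0, 0, 0, 0, 0, 0, 0, 0, 0, 0]

```text
time_s: 33.25
position: [0.4692, 0.3109, 0.0591]
tool_rot: [[-0.933, -0.126, 0.338], [-0.118, 0.992, 0.044], [-0.341, 0.001, -0.94]]
ft_force: [-0.2, -0.3, -4.7]
grip_width: 0.0443
gripper_force: 52.5
```

Run:
```python
from h import *
o=st();R=o["tool_rot"];print("tube est",(o["position"]-R[:,2]*HP+R@[-.001,0,.0062]).round(4))
```

```text
t 33.25 hold [0.4629 0.3101 0.0767] q [ 24.  29.  99. -10.  33. -65.] w 0.0443 F 52.5 [-0.2 -0.3 -4.7]
tube est [0.4659 0.3105 0.0712]
```

Emit:
drive_tool:
  offset:
    - [0.01, 0, 0.01]
    - [0, 0, 0.01]
    - [0, 0, 0]
    - [0, 0, 0]
    - [0, 0, 0]
    - [0, 0, 0]
    - [0, 0, 0]
    - [0, 0, 0]
    - [0, 0, 0]
    - [0, 0, 0]
  turn:
    - [0, 0, 0]
    - [0, 0, 0]
    - [0, 0, 0]
    - [0, 0, 0]
    - [0, 0, 0]
    - [0, 0, 0]
    - [0, 0, 0]
    - [0, 0, 0]
    - [0, 0, 0]
    - [0, 0, 0]
  hand: [0, 0, 0, 0, 0, 0, 0, 0, 0, 0]

```text
time_s: 34.5
position: [0.4692, 0.3109, 0.0585]
tool_rot: [[-0.932, -0.126, 0.339], [-0.118, 0.992, 0.044], [-0.342, 0.001, -0.94]]
ft_force: [-4.2, -0.6, 5.1]
grip_width: 0.0445
gripper_force: 53.3
```

Emit:
drive_tool:
  offset:
    - [0.01, 0, 0.01]
    - [0, 0, 0.01]
    - [0, 0, 0]
    - [0, 0, 0]
    - [0, 0, 0]
    - [0, 0, 0]
    - [0, 0, 0]
    - [0, 0, 0]
    - [0, 0, 0]
    - [0, 0, 0]
  turn:
    - [0, 0, 0]
    - [0, 0, 0]
    - [0, 0, 0]
    - [0, 0, 0]
    - [0, 0, 0]
    - [0, 0, 0]
    - [0, 0, 0]
    - [0, 0, 0]
    - [0, 0, 0]
    - [0, 0, 0]
  hand: [0, 0, 0, 0, 0, 0, 0, 0, 0, 0]

```text
time_s: 35.75
position: [0.4693, 0.311, 0.0584]
tool_rot: [[-0.932, -0.126, 0.34], [-0.118, 0.992, 0.044], [-0.343, 0.001, -0.939]]
ft_force: [-8.0, -2.9, 12.8]
grip_width: 0.0444
gripper_force: 54.4
```

In firm contact; release gently and retract.

Emit:
drive_tool:
  offset:
    - [0, 0, 0]
    - [0, 0, 0]
    - [0, 0, 0]
    - [0, 0, 0]
    - [0, 0, 0]
    - [0, 0, 0]
    - [0, 0, -0.3]
    - [0, 0, -0.6]
    - [0, 0, -0.7]
    - [0, 0, -0.7]
  turn:
    - [0, 0, 0]
    - [0, 0, 0]
    - [0, 0, 0]
    - [0, 0, 0]
    - [0, 0, 0]
    - [0, 0, 0]
    - [0, 0, 0]
    - [0, 0, 0]
    - [0, 0, 0]
    - [0, 0, 0]
  hand: [0.55, 0.6, 0.7, 0.8, 0.9, 0.9, 0.9, 0.9, 0.9, 0.9]

```text
time_s: 37.0
position: [0.4373, 0.3068, 0.1454]
tool_rot: [[-0.932, -0.126, 0.339], [-0.118, 0.992, 0.044], [-0.342, 0.001, -0.94]]
ft_force: [-0.6, -0.3, -0.5]
grip_width: 0.0768
gripper_force: 0.0
```

Emit:
drive_tool:
  offset:
    - [0, 0, 0]
    - [0, 0, 0]
    - [0, 0, 0]
    - [0, 0, 0]
    - [0, 0, 0]
    - [0, 0, 0]
    - [0, 0, 0]
    - [0, 0, 0]
    - [0, 0, 0]
    - [0, 0, 0]
  turn:
    - [0, 0, 0]
    - [0, 0, 0]
    - [0, 0, 0]
    - [0, 0, 0]
    - [0, 0, 0]
    - [0, 0, 0]
    - [0, 0, 0]
    - [0, 0, 0]
    - [0, 0, 0]
    - [0, 0, 0]
  hand: [0.9, 0.9, 0.9, 0.9, 0.9, 0.9, 0.9, 0.9, 0.9, 0.9]

```text
time_s: 38.25
position: [0.4379, 0.3068, 0.1438]
tool_rot: [[-0.933, -0.126, 0.338], [-0.118, 0.992, 0.044], [-0.341, 0.001, -0.94]]
ft_force: [0.2, -0.2, -0.2]
grip_width: 0.077
gripper_force: 0.0
```

Run:
```python
from h import *
st();c=camera_info("wrist");im=get_image("wrist");g=cv2.cvtColor(im,cv2.COLOR_BGR2GRAY);cv2.imwrite("pics/w8.png",im)
E=np.array([.4659,.3105,.070])-.067*az(7.2);s=np.linspace(-.02,.02,27)
U=np.array([[px(c,E+az(97.2)*x+Z*y) for x in s] for y in s]).astype(np.float32)
q=cv2.remap(g,U[...,0],U[...,1],cv2.INTER_LINEAR);print(px(c,E))
for r in q: print("".join("%4d"%k for k in r))
```

```text
t 38.25 hold [0.4316 0.306  0.1614] q [ 25.  19.  98.  -9.  44. -67.] w 0.077 F 0.0 [ 0.2 -0.2 -0.2]
[282.57458805 144.0177623 ]
 100 100 100  98  98  99  96  97  99  97  98  98  97  99  97 101  97  99  98 100  98  98 100 100 102 102 100
  97  98  99  94  98  97  98  97  96  95  94  94  97  94  95  95  95  96  95  98  96  93  94  95  97  96  94
  93  97  94  95  94  93  91  95  93  94  94  91  92  89  93  90  93  93  94  89  91  91  93  92  90  92  92
  90  92  91  92  94  93  92  91  91  90  86  80  85  84  83  85  86  88  92  93  92  92  93  93  93  93  92
  92  93  94  95  92  90  88  83  82  77  78  76  75  75  75  77  79  82  88  91  96  96  95  97  95  97  97
  95  93  94  94  90  87  78  76  75  73  72  73  71  72  71  72  75  76  79  86  94  97  99  98  99 100 100
  96  95  94  92  86  78  76  70  71  72  71  71  72  71  69  71  71  71  73  84  84  92  96 100 101 100 101
  96  97  93  84  78  71  71  70  68  70  68  67  64  65  64  69  69  73  71  84  76  78  90  98  99  99 100
  98  96  88  76  73  70  71  72  69  66  53  51  49  52  56  62  65  70  71  82  74  71  81  90  9
[... 1271 characters left out ...]
88  93  72  37  59  70  72  70  70  71  69  79
  71  73  73  72  74  73  57  37  24  24  25  24  26  22  37  73  78  60  52  69  73  70  68  69  72  72  81
  69  71  69  70  68  71  68  58  41  31  30  23  28  26  22  49  56  52  64  70  72  70  71  70  71  70  85
  71  72  70  70  72  70  70  68  60  49  41  40  37  39  42  49  58  64  71  68  72  71  72  72  72  69  83
  71  71  71  69  71  68  71  71  69  66  58  61  57  57  62  65  67  71  71  71  70  70  71  74  72  69  85
  72  72  73  73  71  72  72  70  72  71  70  70  69  71  70  69  71  67  69  71  71  73  74  76  70  67  85
  65  73  74  74  70  72  71  70  70  70  71  70  72  70  71  71  72  70  73  71  68  75  73  74  74  66  86
```

```bash
python3 -c "
from rig import env
print(env.close_job())"
```

```text
the job is handed in; nothing more can be done
None
```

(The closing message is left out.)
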